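# Clamp and probe brass manifold blocks

## Robot

A 6-joint arm with a two-finger parallel gripper is mounted at the origin on the work surface. World frame = base frame: x ahead of the robot, y to its left, z up, the work surface at z = 0. Lengths are in m, angles in rad, forces in N, time in s.
With the tool pointing down it reaches from about 0.35 to 0.85 m from the base axis. Payload 8.1 kg.
Tool frame: the origin (TCP) lies on the centre line of the jaws, within the pads' length; the fingertips stand 19 mm ahead of it and the grasp point (between the pads) is the TCP; z points along the fingers, x is the direction in which the jaws open and shut, and the axes are right-handed (so a half turn about z gives the same grasp; the last joint's range is limited). The gripper opens to 85 mm and grips with 20 to 120 N. Pads are 22 mm wide; open, the fingers measure 114 mm over their backs; the gripper's body (76 mm by 85 mm) begins 54 mm behind the grasp point. The pads swing forward as they close: fully open they stand 13 mm farther back than shut.
Start: joints at [1.221, 0.13, 1.488, -0, 1.523, -0.085], TCP at [0.157, 0.579, 0.25] pointing down, gripper open.
Joint ranges: [-2.96, 2.96], [-0.89, 2.26], [0.02, 2.5], [-1.34, 4.48], [0, 2.73], [-2.66, 2.66]. Speed limits (rad/s): [2.39, 2.39, 2.79, 3.14, 3.14, 3.14].

## Interface

Orientations are given as [roll, pitch, yaw] about the fixed x, y, z axes, in that order (R = Rz(yaw) Ry(pitch) Rx(roll)).
In Python, from workcell import r, read_camera, workorder gives the robot as it stands.
- The arm moves only by the tool jog_arm, never from a script. Its argument "plan" is a list of rows, each a list of 3 entries, a list of its own where there are three numbers: the shift along the tool's x, y, z in units of 50 mm (1.0 is 50 mm), then the turn, a rotation vector about the tool's x, y, z in rad, then the finger opening in mm, from 0 to 85.4. A call has 1 to 5 rows; each row is the pose to reach, as a shift and turn from the pose measured when the call began, along the tool's axes at that moment; what a row does not reach only later rows make up. A row lasts 1/10 s, in which the tool goes at most 50 mm and 8.59 degrees, less where a joint would pass 70% of its speed; a pose out of reach is approached as far as the arm can. A call with a gripper value outside its range is refused whole. The fingers move at their own pace and stop on an object; "force" is the grip in N (left out, the last holds). Time passes only in rows, so rows that repeat a pose let the fingers close. It gives the time, the measured TCP pose, the force and the opening at its end, in the units of the state.
- r.sense(): the state, without advancing time (a new reading comes with each control period).
- read_camera(name): name is "scene" or "top"; returns a dict with "frame" (400x640x3 uint8, blue, green, red), "camera_matrix" (3x3 intrinsics, pixels), "R" (3x3) and "t" (3): a world point X has camera coordinates R X + t. Camera axes: x right, y down, z forward; pixel columns grow to the right and rows downward; lengths in m; the calibration is good to about 2 mm. A picture is of the moment at which its call begins. There is no depth.
- workorder.hand_in(): hands the job in, once; it reports no verdict.
The state is a dict: "t": time; "q": joint angles; "qd": joint speeds; "effort": joint torques, N m; "ee_pos": TCP position; "tcp_rot": TCP orientation; "ft_force": force on the tool from outside, world axes, zero at the start; "moment": the same for the moment, N m; "gripper_width": finger opening in m.
Only numpy, scipy, OpenCV 4.12 (cv2) and the standard library are available. Lean on these libraries where they do the work, as an engineer would, in place of code of your own. Each camera call takes 0.05 s, during which the arm holds its last target. There are 200 camera calls.

## Task

Stand all the brass blocks you find (two to four) upright in the clamp's channel, then turn the star knob backwards until the thread clicks and the red collar snaps down, and only then forwards until it is fully tight. With the probe in hand, touch its tip to the green dot of the zero pad, then to the dot on each clamped block in the order white, black, red, blue (skipping any that is missing), resting on each dot for a moment. Hang the probe back upright in its holder, leave the blocks clamped, and do not knock over the glass flask.

Things in the scene. Friction and masses are not known exactly. Their poses are not given: they have to be found in the camera images.
- fixture: Clamping fixture fixed to the bench: aluminium base plate 200 (x) x 220 (y) x 20 mm high, its long loading channel along its own y. Origin: centre of its underside; x from the knob towards the channel, z up. Fixed; its place and yaw differ from start to start.
- channel (a point): Middle of the channel floor, 20 mm above the bench; x across, y along it. Dark fence face at x = +23 mm, blue jaw face opposite (channel 46 mm wide at knob 0, 3.3 mm less per rad), end stops at y = +-92; all 10 mm high. Tightening moves the spring-backed jaw to +x and presses the blocks on the fence (block centre then at x = +3). Blocks may stand anywhere along y; four fit 42 mm apart.
- knob_grip (a point): Centre of the black four-lobed star knob, on its upright axis, 82 mm above the bench, half way up its lobes; x and y turn with the knob, along its two crossed bars (each 50 mm end to end, 16 mm wide; lobes reach 14 mm above and below). Under it a red collar, 58 mm across, its top 28 mm below this point when up.
- knob (a joint): Knob angle, rad; grows clockwise from above (forwards, tightening). Starts at 0 to 0.5, thread crossed: then it jams at about 0.75 forwards (do not force). At about -0.9 (backwards, anticlockwise) it clicks: the red collar snaps down. Back stop -1.4. Then free forwards; jaw meets the blocks at 1.85, fully tight at the stop, 2.1. Friction 0.08 N m; stays where left.
- collar (a joint): Red sprung collar under the knob, m: 0 = riding high on the crossed thread, 0.008 = snapped down (clicked). It drops by itself, also while the knob is held.
- block_white: Loose brass manifold block with a white band and white dot, 40 (its x) x 30 (its y) x 40 mm high, 250 g. Origin: centre of its underside, z up. It goes into the channel with its 40 mm side (x) across the channel, either way round. None if absent: two to four blocks are present.
- mark_white (a point): Centre of the white 12 mm dot on top of that block, its test point (40 mm above its underside).
- block_black: Loose brass manifold block with a black band and black dot, 40 (its x) x 30 (its y) x 40 mm high, 250 g. Origin: centre of its underside, z up. It goes into the channel with its 40 mm side (x) across the channel, either way round. None if absent: two to four blocks are present.
- mark_black (a point): Centre of the black 12 mm dot on top of that block, its test point (40 mm above its underside).
- block_red: Loose brass manifold block with a red band and red dot, 40 (its x) x 30 (its y) x 40 mm high, 250 g. Origin: centre of its underside, z up. It goes into the channel with its 40 mm side (x) across the channel, either way round. None if absent: two to four blocks are present.
- mark_red (a point): Centre of the red 12 mm dot on top of that block, its test point (40 mm above its underside).
- block_blue: Loose brass manifold block with a blue band and blue dot, 40 (its x) x 30 (its y) x 40 mm high, 250 g. Origin: centre of its underside, z up. It goes into the channel with its 40 mm side (x) across the channel, either way round. None if absent: two to four blocks are present.
- mark_blue (a point): Centre of the blue 12 mm dot on top of that block, its test point (40 mm above its underside).
- probe: Thickness probe, loose, hanging upright in its holder at the start. Origin at the tip, z up along it. Pointed steel shaft 14 mm across (6 mm at the tip), 85 mm long; black flange 34 mm across, 85 to 91 mm above the tip; orange square handle 24 x 24 mm, 91 to 151 mm above the tip. 120 g.
- probe_tip (a point): The probe's tip.
- probe_grip (a point): Middle of the probe's square handle, 121 mm above the tip; x and y axes square to the handle's faces.
- holder (a point): Centre of the square 18 mm hole in the probe holder, at the plate's upper face, 105 mm above the bench. The plate is 56 x 56 mm and 10 mm thick. The flange rests on it, so the tip then hangs 85 mm lower. Axes as the probe station; z up.
- zero_pad (a point): Centre of the green 14 mm dot on top of the dark steel zero pad (40 mm across, top 24 mm above the bench), 110 mm from the holder on the same grey probe station (fixed; its place and yaw differ).
- flask: Conical glass flask, 94 mm across, 150 mm tall; bystander, origin under its centre.

How it is judged:
On the way, in this order (a step that is already met when the one before it is completed fails the run):
1. every block present stands in the clamp channel, let go (x of block_white in the frame of channel between -0.01 and 0.01 m and y of block_white in the frame of channel between -0.085 and 0.085 m and z of block_white in the frame of channel between -0.003 and 0.004 m and angle between each of block_white, block_black, block_red, block_blue's own z axis and vertical below 0.1 rad and x of block_black in the frame of channel between -0.01 and 0.01 m and y of block_black in the frame of channel between -0.085 and 0.085 m and z of block_black in the frame of channel between -0.003 and 0.004 m and x of block_red in the frame of channel between -0.01 and 0.01 m and y of block_red in the frame of channel between -0.085 and 0.085 m and z of block_red in the frame of channel between -0.003 and 0.004 m and x of block_blue in the frame of channel between -0.01 and 0.01 m and y of block_blue in the frame of channel between -0.085 and 0.085 m and z of block_blue in the frame of channel between -0.003 and 0.004 m and contact force between the fingers and block_white below 0.1 N and contact force between the fingers and block_black below 0.1 N and contact force between the fingers and block_red below 0.1 N and contact force between the fingers and block_blue below 0.1 N), for 0.2 s.
2. the knob is turned back until the red collar snaps down (value of joint collar above 0.006 m), for 0.1 s.
3. the knob is turned forwards until tight (value of joint knob above 1.93 rad), for 0.2 s.
4. the held probe's tip touches the green dot of the zero pad (distance between probe_tip and zero_pad below 0.0065 m and contact force between probe and station above 0.3 N), for 0.1 s.
5. the probe's tip touches the white dot (distance between probe_tip and mark_white below 0.0065 m and contact force between probe and block_white above 0.3 N), for 0.1 s.
6. the probe's tip touches the black dot (distance between probe_tip and mark_black below 0.0065 m and contact force between probe and block_black above 0.3 N), for 0.1 s.
7. the probe's tip touches the red dot (distance between probe_tip and mark_red below 0.0065 m and contact force between probe and block_red above 0.3 N), for 0.1 s.
8. the probe's tip touches the blue dot (distance between probe_tip and mark_blue below 0.0065 m and contact force between probe and block_blue above 0.3 N), for 0.1 s.
At the end, for the whole second after the job is handed in: All blocks present upright on the channel floor (within 10 mm across, 85 mm along of its middle), collar down, knob over 1.9 rad, probe hanging upright in its holder (within 8 mm, flange within 5 mm of the plate), all at rest (x of block_white in the frame of channel between -0.01 and 0.01 m and y of block_white in the frame of channel between -0.085 and 0.085 m and z of block_white in the frame of channel between -0.003 and 0.004 m and angle between each of block_white, block_black, block_red, block_blue, probe's own z axis and vertical below 0.1 rad and x of block_black in the frame of channel between -0.01 and 0.01 m and y of block_black in the frame of channel between -0.085 and 0.085 m and z of block_black in the frame of channel between -0.003 and 0.004 m and x of block_red in the frame of channel between -0.01 and 0.01 m and y of block_red in the frame of channel between -0.085 and 0.085 m and z of block_red in the frame of channel between -0.003 and 0.004 m and x of block_blue in the frame of channel between -0.01 and 0.01 m and y of block_blue in the frame of channel between -0.085 and 0.085 m and z of block_blue in the frame of channel between -0.003 and 0.004 m and value of joint knob above 1.9 rad and value of joint collar above 0.006 m and horizontal distance between probe and holder below 0.008 m and z of probe in the frame of holder between -0.09 and -0.08 m and linear speed of each of probe, block_white, block_black, block_red, block_blue below 0.02 m/s); the robot touches nothing.
It fails at once if the flask is knocked over (angle between flask's own z axis and vertical above 0.5 rad).
Of block_white, block_black, block_red, block_blue only 2 to 4 are there at a start; the rules pass over those that are not, and their reading is None.
At some moment in a run one of block_white, block_black, block_red, block_blue may be knocked a few centimetres aside while the robot is not near it.
It also fails if it takes over 210 s, if anything falls off the work surface, if the arm or the gripper's body presses on something with over 40 N, if the wrist force passes 120 N, or if a joint passes its speed limit or range.

## Working session

There is one attempt and no reset: what is moved stays moved. The work goes in short steps, Python scripts to look and compute and a tool call to move; the robot and the scene stay as the last step left them, time stands still between calls to the robot, and variables do not carry over. Pictures are saved under pics/ and viewed, about 12 in all and at most 16, crops included, and the job is handed in when it is done.

Besides the shell and the picture viewer there is one more tool, called after ">>>" as name(argument=value, ...) on one line, values as JSON. jog_arm: Moves the arm, as the interface text tells. Its arguments: {"type":"object","properties":{"plan":{"type":"array","items":{"type":"array"}},"force":{"type":"number"}},"required":["plan"]}

```bash
ls; mkdir -p pics
python3 - <<'E'
from workcell import r, read_camera, workorder
import cv2
s=r.sense(); print(s)
for n in ("scene","top"):
    c=read_camera(n); cv2.imwrite(f"pics/{n}0.png",c["frame"]); print(n,c["camera_matrix"],c["R"],c["t"])
E
```

```text
pics
{'t': 0.0, 'q': array([ 1.22062516e+00,  1.31166649e-01,  1.48931241e+00, -1.08054684e-05,
        1.52302369e+00, -8.53597199e-02]), 'qd': array([-1.06038815e-03, -2.31485236e-03, -3.95125671e-04, -2.18107264e-03,
        4.28602148e-05,  1.39629702e-03]), 'effort': array([ 1.95804838e-03, -5.69378471e+01, -5.00571620e+01,  1.27845783e-04,
        1.39541994e-02,  1.14816393e-05]), 'ee_pos': array([0.15681004, 0.5785896 , 0.24922295]), 'tcp_rot': array([-3.14144056e+00,  1.90405655e-03,  1.30598555e+00]), 'ft_force': array([ 0.09017633,  0.34710213, -0.31264803]), 'moment': array([ 0.00375088, -0.02356083, -0.00941381]), 'gripper_width': 0.08556324469977504}
scene [[474.16017016   0.         327.48010572]
 [  0.         474.16017016 197.52736479]
 [  0.           0.           1.        ]] [[-0.12486977  0.99196605 -0.02027041]
 [ 0.7474466   0.08061458 -0.65941252]
 [-0.65248075 -0.09749173 -0.75150798]] [ 0.01062931 -0.33849736  1.69230063]
top [[507.15045761   0.         320.13251634]
 [  0.         507.15045761 197.2880549 ]
 [  0.           0.           1.        ]] [[ 0.01244533 -0.99991055  0.00489994]
 [-0.97624689 -0.01321055 -0.21625791]
 [ 0.2163033  -0.00209215 -0.97632398]] [0.01664492 0.57310264 1.17824879]
```

View pics/scene0.png

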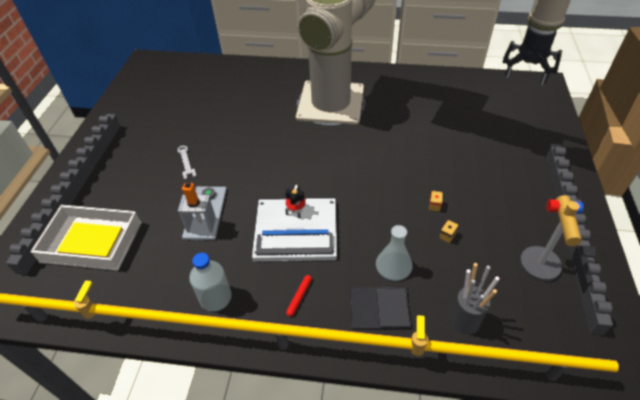

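View pics/top0.png

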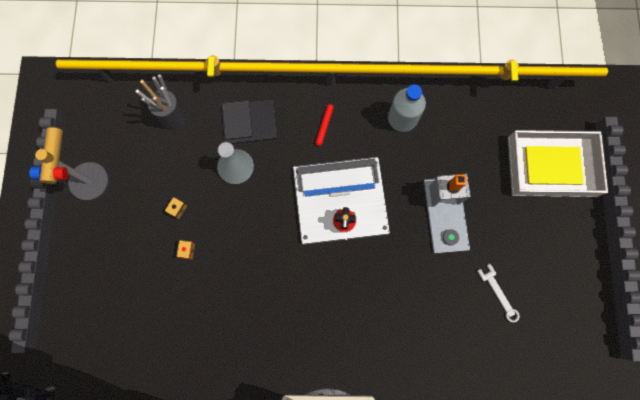

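Top view: two blocks, black at about (175,208) and red at (185,250). The flask is at (233,165), the fixture at (341,200), and the probe station at (447,213) with the green pad at (451,237). I'll zoom in next.

```bash
cat > h.py <<'E'
import numpy as np, cv2
from workcell import r, read_camera, workorder
def cam(n): return read_camera(n)
def p2w(c,u,v,z):
    K,R,t=c["camera_matrix"],np.array(c["R"]),np.array(c["t"])
    d=R.T@np.linalg.inv(K)@np.array([u,v,1.]); o=-R.T@t
    return o+d*(z-o[2])/d[2]
def w2p(c,X):
    x=c["camera_matrix"]@(np.array(c["R"])@np.array(X)+np.array(c["t"])); return x[:2]/x[2]
def crop(f,u0,v0,u1,v1,s):
    im=cv2.resize(f[v0:v1,u0:u1],None,fx=s,fy=s,interpolation=cv2.INTER_CUBIC)
    for u in range(-(-u0//10)*10,u1,10): cv2.putText(im,str(u),(int((u+.5-u0)*s),8),0,.3,(0,255,0)); cv2.line(im,(int((u+.5-u0)*s),9),(int((u+.5-u0)*s),14),(0,255,0))
    for v in range(-(-v0//10)*10,v1,10): cv2.putText(im,str(v),(0,int((v+.5-v0)*s)),0,.3,(0,255,0)); cv2.line(im,(20,int((v+.5-v0)*s)),(26,int((v+.5-v0)*s)),(0,255,0))
    return im
E
python3 - <<'E'
from h import *
c=cam("top");f=c["frame"]
a=crop(f,285,150,395,250,7.2); cv2.imwrite("pics/a.png",a[:600,:795])
b=crop(f,160,192,205,262,8); d=crop(f,420,165,480,260,6)
m=np.zeros((580,760,3),np.uint8); m[:b.shape[0],:b.shape[1]]=b; m[:d.shape[0],380:380+d.shape[1]]=d; cv2.imwrite("pics/b.png",m)
E
```

```text
(no output)
```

View pics/a.png

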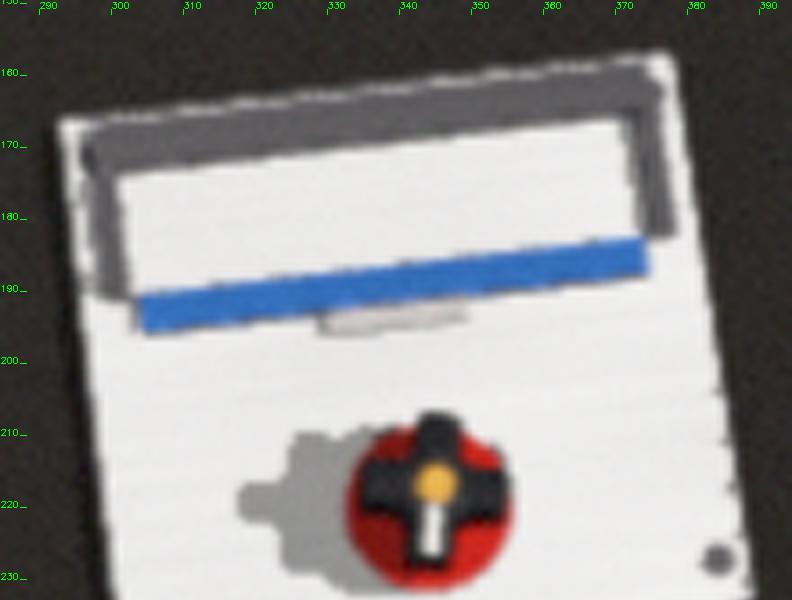

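View pics/b.png

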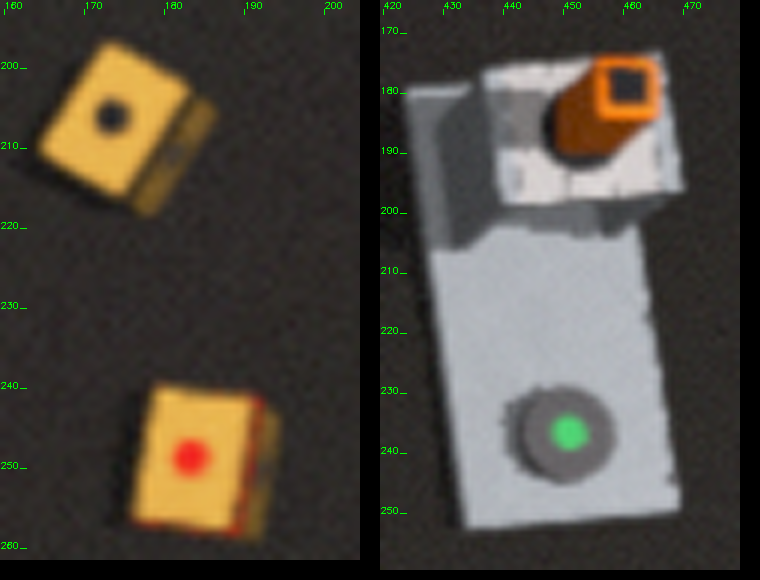

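```bash
cat >> h.py <<'E'
def ortho(c,x0,x1,y0,y1,z,s=1000):
    # rows: x from x0, cols: y from y0, s px/m
    w,h=int((y1-y0)*s),int((x1-x0)*s)
    P=np.float32([w2p(c,(x,y,z)) for x,y in((x0,y0),(x0,y1),(x1,y1),(x1,y0))])
    D=np.float32([(0,0),(w,0),(w,h),(0,h)])
    return cv2.warpPerspective(c["frame"],cv2.getPerspectiveTransform(P,D),(w,h),flags=cv2.INTER_LINEAR)
def blobs(mask,x0,y0,s=1000,amin=40):
    n,l,st,ce=cv2.connectedComponentsWithStats(mask.astype(np.uint8)); o=[]
    for i in range(1,n):
        if st[i,4]<amin: continue
        pts=np.argwhere(l==i)[:,::-1].astype(np.float32)
        (cx,cy),(w,h),a=cv2.minAreaRect(pts)
        b=cv2.boxPoints(((cx,cy),(w,h),a)); e=b[1]-b[0]; e2=b[2]-b[1]
        if np.hypot(*e2)>np.hypot(*e): e=e2
        o.append(dict(c=(round(x0+ce[i,1]/s,4),round(y0+ce[i,0]/s,4)),rc=(round(x0+cy/s,4),round(y0+cx/s,4)),wh=sorted((round(w+1),round(h+1))),long=round(np.degrees(np.arctan2(e[0],e[1]))%180,1),area=int(st[i,4])))
    return sorted(o,key=lambda q:-q["area"])
def dots(c):
    hsv=cv2.cvtColor(c["frame"],cv2.COLOR_BGR2HSV); return hsv
E
python3 - <<'E'
from h import *
for n in("top","scene"):
    c=cam(n)
    print(n,"cam at",np.round(-np.array(c["R"]).T@c["t"],3))
    for x0,x1,y0,y1,z,nm in((.2,.6,-.15,.15,.02,"plate"),(.2,.6,.15,.45,.04,"block"),(.2,.6,-.4,-.1,.024,"pad"),(.2,.6,-.4,-.1,.171,"handle"),(.25,.45,-.1,.1,.054,"collar"),(.25,.6,-.1,.1,.03,"jaw")):
        o=ortho(c,x0,x1,y0,y1,z); h=cv2.cvtColor(o,cv2.COLOR_BGR2HSV); H,S,V=[h[...,i].astype(int) for i in range(3)]
        m={"plate":(S<40)&(V>200),"block":(H>12)&(H<30)&(S>100)&(V>180),"pad":(H>50)&(H<75)&(S>120),"handle":(H>5)&(H<18)&(S>180)&(V>190),"collar":((H<6)|(H>174))&(S>150)&(V>60),"jaw":(H>100)&(H<120)&(S>140)&(V>100)}[nm]
        if nm=="plate":
            m=cv2.morphologyEx(m.astype(np.uint8),cv2.MORPH_OPEN,np.ones((3,3)))
        for b in blobs(m,x0,y0,amin=60)[:3]: print(nm,b)
        if nm=="block":
            ms=(V<80); 
            red=((H<5)|(H>175))&(S>180)&(V>200)
            for b in blobs(red,x0,y0,amin=40)[:3]: print(" red",b)
E
```

```text
top cam at [0.304 0.027 1.274]
plate {'c': (np.float64(0.5389), np.float64(-0.0327)), 'rc': (0.5443, -0.032), 'wh': [133, 219], 'long': np.float32(97.3), 'area': 19422}
block {'c': (np.float64(0.444), np.float64(0.3542)), 'rc': (0.4439, 0.3542), 'wh': [30, 40], 'long': np.float32(174.0), 'area': 978}
block {'c': (np.float64(0.5489), np.float64(0.3865)), 'rc': (0.549, 0.3866), 'wh': [29, 39], 'long': np.float32(151.7), 'area': 937}
pad {'c': (np.float64(0.4849), np.float64(-0.3027)), 'rc': (0.4852, -0.3029), 'wh': [12, 13], 'long': np.float32(116.6), 'area': 117}
handle {'c': (np.float64(0.5866), np.float64(-0.2883)), 'rc': (0.5874, -0.2884), 'wh': [15, 24], 'long': np.float32(62.1), 'area': 144}
jaw {'c': (np.float64(0.5943), np.float64(0.0271)), 'rc': (0.5969, 0.0139), 'wh': [12, 100], 'long': np.float32(97.5), 'area': 700}
scene cam at [1.359 0.182 1.049]
plate {'c': (np.float64(0.5406), np.float64(-0.033)), 'rc': (0.5438, -0.0309), 'wh': [132, 221], 'long': np.float32(96.3), 'area': 17835}
block {'c': (np.float64(0.4458), np.float64(0.355)), 'rc': (0.4456, 0.3553), 'wh': [31, 41], 'long': np.float32(173.7), 'area': 1068}
block {'c': (np.float64(0.5504), np.float64(0.3875)), 'rc': (0.5503, 0.3875), 'wh': [30, 40], 'long': np.float32(151.9), 'area': 1012}
pad {'c': (np.float64(0.4835), np.float64(-0.3029)), 'rc': (0.4835, -0.3025), 'wh': [12, 12], 'long': np.float32(0.0), 'area': 113}
jaw {'c': (np.float64(0.596), np.float64(0.0348)), 'rc': (0.5945, 0.025), 'wh': [10, 77], 'long': np.float32(90.0), 'area': 439}
```

Run:
```python
from h import *
for n in("top","scene"):
    c=cam(n); print(n)
    for x0,x1,y0,y1,z,nm in((.4,.75,-.2,.15,.02,"plate"),(.5,.75,-.4,-.2,.171,"handle"),(.5,.75,-.4,-.2,.105,"hplate"),(.4,.65,-.13,.05,.054,"collar"),(.4,.65,-.13,.05,.096,"knobtop"),(.4,.65,-.13,.05,.096,"cap"),(.5,.75,-.2,.15,.03,"jaw")):
        o=ortho(c,x0,x1,y0,y1,z); h=cv2.cvtColor(o,cv2.COLOR_BGR2HSV); H,S,V=[h[...,i].astype(int) for i in range(3)]
        m={"plate":(S<60)&(V>200),"handle":(H>3)&(H<20)&(S>180)&(V>180),"hplate":(S<40)&(V>195),"collar":((H<6)|(H>174))&(S>150)&(V>60),"jaw":(H>100)&(H<120)&(S>140)&(V>100),"knobtop":(V<60),"cap":(H>12)&(H<30)&(S>100)&(V>150)}[nm]
        if nm=="plate": m=cv2.morphologyEx(m.astype(np.uint8),cv2.MORPH_OPEN,np.ones((3,3)))
        for b in blobs(m,x0,y0,amin=40)[:3]: print(nm,*[f"{k}={np.round(np.array(v,float),4)}" for k,v in b.items()])
    for s in ((.4,.75,-.2,.15,.02),):
        pl=ortho(c,*s,s=2000); cv2.imwrite(f"pics/ortho_{n}.png",cv2.resize(pl,(700,700))[:600]) 
    k=ortho(c,.46,.56,-.12,-.0,.096,s=5000); cv2.imwrite(f"pics/k_{n}.png",k)
k=np.hstack([cv2.imread("pics/k_top.png")[:,:395],cv2.imread("pics/k_scene.png")[:,:395]]);print(k.shape);cv2.imwrite("pics/k.png",k)
```

```text
top
plate c=[ 0.5429 -0.0362] rc=[ 0.568  -0.0291] wh=[181. 218.] long=97.5 area=20363.0
plate c=[ 0.6326 -0.0188] rc=[ 0.6326 -0.0187] wh=[ 44. 180.] long=97.6 area=7499.0
handle c=[ 0.5919 -0.2884] rc=[ 0.594 -0.29 ] wh=[21. 23.] long=0.0 area=225.0
hplate c=[ 0.578  -0.3072] rc=[ 0.5761 -0.307 ] wh=[20. 41.] long=122.7 area=405.0
hplate c=[ 0.5748 -0.2734] rc=[ 0.5756 -0.2732] wh=[19. 21.] long=12.1 area=260.0
hplate c=[ 0.616  -0.2752] rc=[ 0.616 -0.275] wh=[ 7. 29.] long=90.0 area=137.0
collar c=[ 0.5053 -0.0333] rc=[ 0.5065 -0.0324] wh=[30. 54.] long=78.2 area=737.0
collar c=[ 0.5391 -0.0236] rc=[ 0.5395 -0.0225] wh=[10. 16.] long=90.0 area=107.0
collar c=[ 0.5364 -0.0515] rc=[ 0.5361 -0.0513] wh=[ 9. 15.] long=63.4 area=96.0
knobtop c=[ 0.4329 -0.046 ] rc=[ 0.4385 -0.0405] wh=[ 78. 180.] long=90.0 area=11889.0
knobtop c=[ 0.5203 -0.0249] rc=[ 0.5187 -0.0242] wh=[27. 49.] long=166.0 area=473.0
knobtop c=[ 0.622  -0.1269] rc=[ 0.6095 -0.125 ] wh=[11. 80.] long=0.0 area=447.0
cap c=[ 0.5191 -0.0355] rc=[ 0.519  -0.0355] wh=[12. 13.] long=0.0 area=120.0
jaw c=[ 0.6019 -0.0231] rc=
[... 443 characters left out ...]
[23. 44.] long=53.7 area=441.0
hplate c=[ 0.5743 -0.2743] rc=[ 0.5747 -0.2754] wh=[15. 23.] long=77.9 area=222.0
hplate c=[ 0.6151 -0.2721] rc=[ 0.6155 -0.272 ] wh=[ 6. 13.] long=90.0 area=52.0
collar c=[ 0.5294 -0.0356] rc=[ 0.5282 -0.0352] wh=[45. 52.] long=91.3 area=1279.0
knobtop c=[ 0.5302 -0.0315] rc=[ 0.5266 -0.0334] wh=[56. 62.] long=39.8 area=2022.0
knobtop c=[ 0.4026 -0.1236] rc=[ 0.4035 -0.1245] wh=[ 8. 10.] long=90.0 area=46.0
knobtop c=[ 0.4013 -0.048 ] rc=[ 0.4015 -0.0485] wh=[ 4. 18.] long=90.0 area=45.0
cap c=[ 0.5178 -0.0353] rc=[ 0.518  -0.0354] wh=[13. 13.] long=166.0 area=126.0
jaw c=[ 0.6057 -0.0224] rc=[ 0.6055 -0.0226] wh=[ 13. 174.] long=97.7 area=1904.0
(500, 790, 3)
```

View pics/k.png

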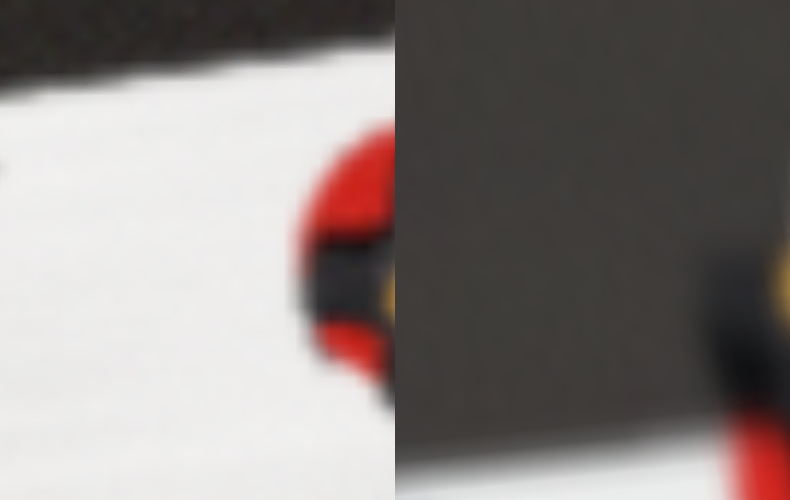

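```bash
cat >> h.py <<'E'
from scipy.spatial.transform import Rotation as Ro
def tgt(x,y,z,yaw):
    s=r.sense(); R=Ro.from_euler("xyz",s["tcp_rot"]); G=Ro.from_euler("xyz",[np.pi,0,np.radians(yaw)])
    d=R.inv().apply(np.array([x,y,z])-s["ee_pos"])/.05; w=(R.inv()*G).as_rotvec()
    print("shift",np.round(d,3),"turn",np.round(w,3),"t",round(s["t"],2),"pos",np.round(s["ee_pos"],4),"yaw",round(np.degrees(s["tcp_rot"][2]),2),"w",round(s["gripper_width"],4),"F",np.round(s["ft_force"],1))
def blocks(c):
    o=ortho(c,.25,.75,-.15,.6,.04); h=cv2.cvtColor(o,cv2.COLOR_BGR2HSV); H,S,V=[h[...,i].astype(int) for i in range(3)]
    return blobs((H>12)&(H<30)&(S>100)&(V>180),.25,-.15,amin=500)
E
python3 - <<'E'
from h import *
tgt(.4448,.3546,.13,84)
c=cam("top"); print("flask",p2w(c,235,167,.02))
E
```

```text
shift [-2.824  6.73   2.402] turn [-0.    0.   -0.16] t 0.35 pos [0.157  0.579  0.2501] yaw 74.83 w 0.085 F [-0.2  0.4  0.6]
flask [0.65889656 0.24331195 0.02      ]
```

>>> jog_arm(plan=[[[-2.82,6.73,1.6],[0,0,-0.16],85],[[-2.82,6.73,1.6],[0,0,-0.16],85],[[-2.82,6.73,1.6],[0,0,-0.16],85],[[-2.82,6.73,1.6],[0,0,-0.16],85],[[-2.82,6.73,1.6],[0,0,-0.16],85]])

```text
t: 0.9
ee_pos: [0.3493, 0.4291, 0.197]
tcp_rot: [3.141, -0.0, 1.466]
ft_force: [1.1, 0.1, -0.1]
gripper_width: 0.0847
```

Run:
```python
from h import *
tgt(.4448,.3546,.1,84)
```

```text
shift [-1.282  2.055  1.94 ] turn [ 0. -0.  0.] t 0.9 pos [0.3493 0.4291 0.197 ] yaw 84.02 w 0.0847 F [ 1.1  0.1 -0.1]
```

>>> jog_arm(plan=[[[-1.28,2.05,1.9],[0,0,0],60],[[-1.28,2.05,1.9],[0,0,0],60],[[-1.28,2.05,1.9],[0,0,0],60],[[-1.28,2.05,1.9],[0,0,0],60],[[-1.28,2.05,1.9],[0,0,0],60]])

```text
t: 1.4
ee_pos: [0.4445, 0.3534, 0.1006]
tcp_rot: [-3.14, 0.001, 1.464]
ft_force: [0.7, 0.4, 0.9]
gripper_width: 0.0601
```

Run:
```python
from h import *
for n in("top","scene"):
    c=cam(n)
    for b in blocks(c): print(n,*[f"{k}={np.round(np.array(v,float),4)}" for k,v in b.items()])
tgt(.4448,.3546,.03,84)
```

```text
top c=[0.55   0.3861] rc=[0.5497 0.3867] wh=[30. 39.] long=150.9 area=914.0
scene c=[0.5512 0.3875] rc=[0.5511 0.3877] wh=[30. 40.] long=153.4 area=1009.0
shift [-0.023  0.005  1.461] turn [ 0.001 -0.001  0.   ] t 1.5 pos [0.4446 0.3557 0.1031] yaw 84.02 w 0.06 F [-0.   0.3  0.8]
```

>>> jog_arm(plan=[[[-0.02,0,0.75],[0,0,0],60],[[-0.02,0,1.46],[0,0,0],60],[[-0.02,0,1.46],[0,0,0],60],[[-0.02,0,1.46],[0,0,0],60],[[-0.02,0,1.46],[0,0,0],40]], force=40)

```text
t: 2.0
ee_pos: [0.4458, 0.3565, 0.033]
tcp_rot: [3.137, -0.004, 1.468]
ft_force: [0.6, -0.1, -0.1]
gripper_width: 0.0466
```

>>> jog_arm(plan=[[[0,0,0],[0,0,0],20],[[0,0,0],[0,0,0],20],[[0,0,0],[0,0,0],20],[[0,0,0],[0,0,0],20],[[0,0,0],[0,0,0],20]])

```text
t: 2.5
ee_pos: [0.4473, 0.3578, 0.0358]
tcp_rot: [3.134, -0.007, 1.468]
ft_force: [-1.4, 0.1, 8.6]
gripper_width: 0.0292
```

>>> jog_arm(plan=[[[0,0,-1],[0,0,0],20],[[0,0,-2],[0,0,0],20],[[0,0,-3],[0,0,0],20],[[0,0,-4.2],[0,0,0],20],[[0,0,-4.2],[0,0,0],20]])

```text
t: 3.0
ee_pos: [0.4482, 0.3582, 0.2545]
tcp_rot: [3.125, -0.015, 1.468]
ft_force: [0.5, -0.3, -1.3]
gripper_width: 0.0293
```

Run:
```python
from h import *
tgt(.6372,-.0584,.22,97.5)
```

```text
shift [-7.907  4.608  0.648] turn [ 0.018 -0.013 -0.234] t 3.0 pos [0.4482 0.3582 0.2545] yaw 84.09 w 0.0293 F [ 0.5 -0.3 -1.3]
```

>>> jog_arm(plan=[[[-0.9,0.5,0.1],[0.018,-0.013,-0.1],20],[[-1.8,1.0,0.2],[0.018,-0.013,-0.234],20],[[-2.7,1.6,0.3],[0.018,-0.013,-0.234],20],[[-3.6,2.1,0.3],[0.018,-0.013,-0.234],20],[[-4.5,2.7,0.4],[0.018,-0.013,-0.234],20]])

```text
t: 3.5
ee_pos: [0.5538, 0.1307, 0.2345]
tcp_rot: [3.141, 0.0, 1.702]
ft_force: [1.2, 1.4, -1.3]
gripper_width: 0.0293
```

Run:
```python
from h import *
tgt(.6372,-.0584,.16,97.5)
```

```text
shift [-3.966  1.159  1.491] turn [ 0.  0. -0.] t 3.5 pos [0.5538 0.1307 0.2345] yaw 97.5 w 0.0293 F [ 1.2  1.4 -1.3]
```

>>> jog_arm(plan=[[[-1.0,0.3,0.2],[0,0,0],20],[[-2.0,0.6,0.5],[0,0,0],20],[[-3.0,0.87,0.8],[0,0,0],20],[[-3.96,1.16,1.2],[0,0,0],20],[[-3.96,1.16,1.49],[0,0,0],20]])

```text
t: 4.0
ee_pos: [0.6384, -0.0629, 0.1596]
tcp_rot: [3.14, 0.002, 1.698]
ft_force: [-1.2, 0.1, -2.6]
gripper_width: 0.029
```

Run:
```python
from h import *
tgt(.6372,-.0584,.085,97.5)
```

```text
shift [ 0.095 -0.014  1.492] turn [ 0.002  0.002 -0.004] t 4.0 pos [ 0.6384 -0.0629  0.1596] yaw 97.29 w 0.029 F [-1.2  0.1 -2.6]
```

>>> jog_arm(plan=[[[0.1,-0.01,0.5],[0,0,0],20],[[0.1,-0.01,1.0],[0,0,-0.004],20],[[0.1,-0.01,1.49],[0,0,-0.004],20],[[0.1,-0.01,1.49],[0,0,-0.004],20],[[0.1,-0.01,1.49],[0,0,-0.004],20]])

```text
t: 4.5
ee_pos: [0.6368, -0.058, 0.0847]
tcp_rot: [-3.142, 0.001, 1.702]
ft_force: [0.2, -0.7, -1.7]
gripper_width: 0.0293
```

Run:
```python
from h import *
tgt(.6372,-.0584,.0565,97.5)
C=[crop(cam("top")["frame"],295,155,395,215,7.8),crop(cam("scene")["frame"],240,195,345,265,7.4)]
cv2.imwrite("pics/c.png",C[0][:468,:780]); cv2.imwrite("pics/d.png",C[1][:,:780])
```

```text
shift [-0.008  0.008  0.565] turn [-0.     0.001  0.   ] t 4.5 pos [ 0.6368 -0.058   0.0847] yaw 97.52 w 0.0293 F [ 0.2 -0.7 -1.7]
```

View pics/d.png

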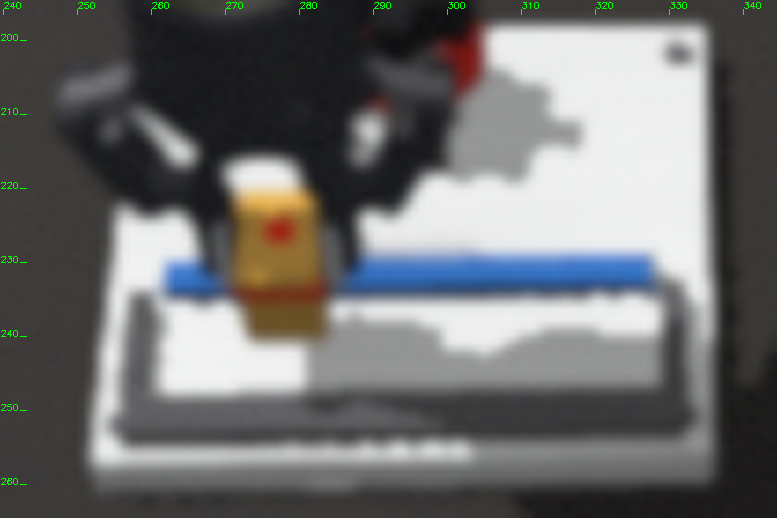

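Run:
```python
from h import *
c=cam("scene"); a=np.radians(7.5); ex=np.array([np.cos(a),np.sin(a)]); ey=np.array([-ex[1],ex[0]])
ch=np.array([.632,-.0187])
f=lambda p:np.round([(p[:2]-ch)@ex*1000,(p[:2]-ch)@ey*1000],1)
s=r.sense(); print("tcp",f(s["ee_pos"]))
print("front bottom mid", f(p2w(c,278.3,240.3,.049)))
print("front top mid", f(p2w(c,276,223,.089)))
print("fence top inner edge L,R (z=.03)",f(p2w(c,262,247.5,.03)),f(p2w(c,325,246.5,.03)))
print("jaw bottom L,R z=.02",f(p2w(c,265,234.5,.02)),f(p2w(c,325,233.5,.02)))
t=cam("top")
print("TOP fence bottom L,R",f(p2w(t,300+0,173,.02)),f(p2w(t,370,166,.02)))
print("TOP jaw top edge L,R",f(p2w(t,303,190.5,.03)),f(p2w(t,373,182.5,.03)))
```

```text
tcp [  1.6 -40.1]
front bottom mid [ 14.3 -40.5]
front top mid [-11.7 -44.1]
fence top inner edge L,R (z=.03) [ 22.8 -84.7] [22.9 80.8]
jaw bottom L,R z=.02 [-27.1 -82. ] [-27.1  80.7]
TOP fence bottom L,R [25.6 92.5] [ 23.  -88.2]
TOP jaw top edge L,R [-23.5  89.9] [-23.5 -88.3]
```

View pics/c.png

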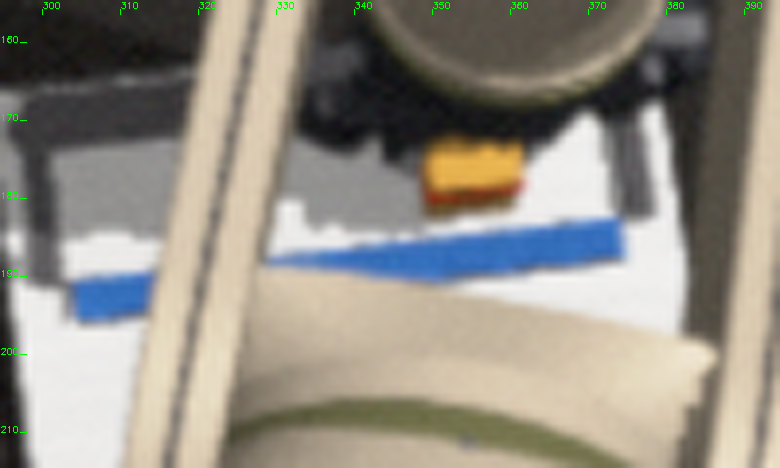

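Run:
```python
from h import *
a=np.radians(7.5); ex=np.array([np.cos(a),np.sin(a)]); ey=np.array([-ex[1],ex[0]])
ch=np.array([.632,-.0187])
f=lambda p:np.round([(p[:2]-ch)@ex*1000,(p[:2]-ch)@ey*1000],1)
c=cam("scene"); F=c["frame"][221:231,270:285].astype(float); w=np.clip(F[...,2]-F[...,1]-75,0,None)
v,u=np.mgrid[221:231,270:285]; U,V=(u*w).sum()/w.sum(),(v*w).sum()/w.sum()
print("dot px",U,V,w.max(),f(p2w(c,U,V,.089)))
t=cam("top"); print(f(p2w(t,355,179,.089)), "near top edge, expect -20+centre")
col=t["frame"][170:190,352:359].mean(1).astype(int); print([ (170+i,*x) for i,x in enumerate(col)][4:16])
colS=c["frame"][215:245,275:280].mean(1).astype(int); print([ (215+i,*map(int,x)) for i,x in enumerate(colS)])
```

```text
dot px 277.16577540106954 225.6898395721925 40.0 [ -2.8 -40.5]
[-23.8 -38. ] near top edge, expect -20+centre
[(174, np.int64(77), np.int64(175), np.int64(227)), (175, np.int64(79), np.int64(178), np.int64(230)), (176, np.int64(78), np.int64(176), np.int64(229)), (177, np.int64(69), np.int64(157), np.int64(213)), (178, np.int64(37), np.int64(81), np.int64(136)), (179, np.int64(29), np.int64(58), np.int64(110)), (180, np.int64(57), np.int64(86), np.int64(111)), (181, np.int64(131), np.int64(145), np.int64(157)), (182, np.int64(205), np.int64(208), np.int64(210)), (183, np.int64(217), np.int64(217), np.int64(217)), (184, np.int64(215), np.int64(203), np.int64(197)), (185, np.int64(192), np.int64(132), np.int64(96))]
[(215, 59, 58, 57), (216, 127, 127, 125), (217, 193, 193, 192), (218, 219, 220, 219), (219, 217, 225, 229), (220, 179, 215, 231), (221, 122, 194, 231), (222, 84, 175, 224), (223, 66, 144, 197), (224, 46, 101, 165), (225, 33, 67, 155), (226, 30, 59, 153), (227, 37, 78, 150), (228, 47, 101, 147), (229, 49, 109, 145), (230, 50, 111, 144), (231, 50, 110, 144), (232, 48, 105, 139), (233, 39, 84, 124), (234, 28, 57, 114), (235, 28, 58, 110), (236, 34, 73, 107), (237, 36, 79, 105), (238, 37, 80, 105), (239, 48, 86, 109), (240, 95, 117, 132), (241, 169, 179, 184), (242, 224, 226, 226), (243, 237, 237, 236), (244, 239, 239, 238)]
```

>>> jog_arm(plan=[[[0,0.02,0],[0,0,0],20],[[0,0.02,0.15],[0,0,0],20],[[0,0.02,0.3],[0,0,0],20],[[0,0.02,0.45],[0,0,0],20],[[0,0.02,0.45],[0,0,0],20]])

```text
t: 5.3
ee_pos: [0.6379, -0.0579, 0.0618]
tcp_rot: [3.141, 0.002, 1.702]
ft_force: [-0.3, -0.4, -2.2]
gripper_width: 0.029
```

>>> jog_arm(plan=[[[0,0,0.06],[0,0,0],20],[[0,0,0.12],[0,0,0],20],[[0,0,0.12],[0,0,0],20]])

```text
t: 5.6
ee_pos: [0.638, -0.0579, 0.0561]
tcp_rot: [3.141, 0.002, 1.702]
ft_force: [-0.2, -0.1, -0.4]
gripper_width: 0.029
```

>>> jog_arm(plan=[[[0,0,0],[0,0,0],45],[[0,0,0],[0,0,0],45],[[0,0,0],[0,0,0],45],[[0,0,0],[0,0,0],45],[[0,0,-0.3],[0,0,0],45]])

```text
t: 6.1
ee_pos: [0.6361, -0.0576, 0.069]
tcp_rot: [-3.138, 0.0, 1.702]
ft_force: [-0.7, -0.6, -0.3]
gripper_width: 0.0453
```

>>> jog_arm(plan=[[[0,0,-1],[0,0,0],50],[[0,0,-2],[0,0,0],60],[[0,0,-3],[0,0,0],60],[[0,0,-4],[0,0,0],60],[[0,0,-4],[0,0,0],60]])

```text
t: 6.6
ee_pos: [0.6406, -0.058, 0.2812]
tcp_rot: [3.129, 0.005, 1.702]
ft_force: [0.2, -0.5, 0.9]
gripper_width: 0.0599
```

Run:
```python
from h import *
tgt(.5497,.387,.2,62)
for n in("top","scene"):
    c=cam(n)
    for b in blocks(c): print(n,*[f"{k}={np.round(np.array(v,float),4)}" for k,v in b.items()])
cv2.imwrite("pics/e.png",crop(c["frame"],240,195,345,265,7.4)[:,:780])
```

```text
shift [ 9.07  -0.656  1.569] turn [0.013 0.001 0.62 ] t 6.6 pos [ 0.6406 -0.058   0.2812] yaw 97.53 w 0.0599 F [ 0.2 -0.5  0.9]
top c=[ 0.6408 -0.0603] rc=[ 0.6408 -0.0606] wh=[30. 41.] long=7.1 area=993.0
top c=[0.5493 0.3897] rc=[0.5503 0.3871] wh=[28. 39.] long=153.4 area=747.0
scene c=[ 0.6234 -0.0628] rc=[ 0.6238 -0.063 ] wh=[30. 41.] long=6.3 area=982.0
scene c=[0.551  0.3894] rc=[0.5516 0.3882] wh=[29. 40.] long=154.8 area=888.0
```

>>> jog_arm(plan=[[[0.9,-0.06,0.1],[0.013,0,0.12],60],[[1.8,-0.13,0.2],[0.013,0,0.25],60],[[2.7,-0.2,0.3],[0.013,0,0.37],60],[[3.6,-0.26,0.4],[0.013,0,0.5],60],[[4.5,-0.33,0.5],[0.013,0,0.62],60]])

```text
t: 7.2
ee_pos: [0.5906, 0.1646, 0.2452]
tcp_rot: [-3.13, 0.007, 1.077]
ft_force: [0.6, -0.5, -0.1]
gripper_width: 0.0601
```

Run:
```python
from h import *
tgt(.5503,.3875,.12,62.3)
```

```text
shift [ 3.558 -2.793  2.515] turn [-0.012  0.006 -0.011] t 7.2 pos [0.5906 0.1646 0.2452] yaw 61.68 w 0.0601 F [ 0.6 -0.5 -0.1]
```

>>> jog_arm(plan=[[[0.8,-0.6,0],[-0.012,0.006,-0.01],60],[[1.6,-1.2,0.1],[-0.012,0.006,-0.01],60],[[2.3,-1.8,0.4],[-0.012,0.006,-0.01],60],[[3.0,-2.35,0.9],[-0.012,0.006,-0.01],60],[[3.56,-2.79,1.5],[-0.012,0.006,-0.01],60]])

```text
t: 7.7
ee_pos: [0.55, 0.3899, 0.1697]
tcp_rot: [-3.141, 0.0, 1.088]
ft_force: [0.7, 0.0, 0.4]
gripper_width: 0.0598
```

Run:
```python
from h import *
for n in("top","scene"):
    c=cam(n)
    for b in blocks(c): print(n,*[f"{k}={np.round(np.array(v,float),4)}" for k,v in b.items()])
tgt(.5503,.3875,.1,62.3)
```

```text
top c=[ 0.6408 -0.0603] rc=[ 0.6408 -0.0606] wh=[30. 41.] long=7.1 area=996.0
scene c=[0.5513 0.3875] rc=[0.5511 0.3877] wh=[30. 40.] long=153.4 area=1015.0
scene c=[ 0.6235 -0.0628] rc=[ 0.6237 -0.063 ] wh=[31. 41.] long=6.8 area=989.0
shift [0.013 0.121 1.243] turn [-0.008  0.01   0.004] t 7.8 pos [0.5453 0.39   0.1622] yaw 62.53 w 0.0595 F [-1.1 -0.9 -1.3]
```

>>> jog_arm(plan=[[[0.01,0.12,0.5],[-0.008,0.01,0.004],60],[[0.01,0.12,1.0],[-0.008,0.01,0.004],60],[[0.01,0.12,1.24],[-0.008,0.01,0.004],60],[[0.01,0.12,1.24],[-0.008,0.01,0.004],60],[[0.01,0.12,1.24],[-0.008,0.01,0.004],60]])

```text
t: 8.3
ee_pos: [0.5505, 0.3871, 0.1009]
tcp_rot: [3.141, -0.0, 1.087]
ft_force: [0.3, -0.4, 0.4]
gripper_width: 0.0602
```

Run:
```python
from h import *
tgt(.550,.3871,.033,62.3)
```

```text
shift [-0.005 -0.01   1.357] turn [ 0.001 -0.    -0.   ] t 8.3 pos [0.5505 0.3871 0.1009] yaw 62.27 w 0.0602 F [ 0.3 -0.4  0.4]
```

>>> jog_arm(plan=[[[0,-0.01,0.5],[0,0,0],60],[[0,-0.01,1.0],[0,0,0],60],[[0,-0.01,1.35],[0,0,0],60],[[0,-0.01,1.35],[0,0,0],60],[[0,-0.01,1.35],[0,0,0],60]])

```text
t: 8.8
ee_pos: [0.5506, 0.3875, 0.0343]
tcp_rot: [3.141, -0.001, 1.087]
ft_force: [-0.1, -0.6, 0.4]
gripper_width: 0.0602
```

>>> jog_arm(plan=[[[0,0,0],[0,0,0],20],[[0,0,0],[0,0,0],20],[[0,0,0],[0,0,0],20],[[0,0,0],[0,0,0],20],[[0,0,0],[0,0,0],20]], force=40)

```text
t: 9.3
ee_pos: [0.5519, 0.3882, 0.0365]
tcp_rot: [3.139, -0.004, 1.087]
ft_force: [-0.0, -0.6, 6.2]
gripper_width: 0.0294
```

>>> jog_arm(plan=[[[0,0,-1],[0,0,0],20],[[0,0,-2],[0,0,0],20],[[0,0,-3],[0,0,0],20],[[0,0,-4.2],[0,0,0],20],[[0,0,-4.2],[0,0,0],20]])

```text
t: 9.8
ee_pos: [0.5535, 0.3894, 0.2557]
tcp_rot: [3.133, -0.014, 1.087]
ft_force: [0.7, 0.3, -1.4]
gripper_width: 0.0294
```

Run:
```python
from h import *
tgt(.628,.0213,.23,97.4)
```

```text
shift [-5.829  4.739  0.476] turn [ 0.013 -0.011 -0.613] t 9.8 pos [0.5535 0.3894 0.2557] yaw 62.28 w 0.0294 F [ 0.7  0.3 -1.4]
```

>>> jog_arm(plan=[[[-0.7,0.6,0],[0.013,-0.011,-0.12],20],[[-1.5,1.2,0],[0.013,-0.011,-0.25],20],[[-2.2,1.8,0],[0.013,-0.011,-0.37],20],[[-2.9,2.4,0.1],[0.013,-0.011,-0.49],20],[[-3.6,2.9,0.1],[0.013,-0.011,-0.613],20]])

```text
t: 10.3
ee_pos: [0.5978, 0.1604, 0.2479]
tcp_rot: [-3.14, 0.001, 1.705]
ft_force: [1.3, -0.1, -2.0]
gripper_width: 0.0296
```

Run:
```python
from h import *
tgt(.6285,.0212,.12,97.4)
```

```text
shift [-2.84   0.242  2.56 ] turn [-0.002  0.001  0.005] t 10.3 pos [0.5978 0.1604 0.2479] yaw 97.67 w 0.0296 F [ 1.3 -0.1 -2. ]
```

>>> jog_arm(plan=[[[-0.8,0.07,0.2],[0,0,0.005],20],[[-1.6,0.14,0.6],[0,0,0.005],20],[[-2.3,0.2,1.3],[0,0,0.005],20],[[-2.84,0.24,2.0],[0,0,0.005],20],[[-2.84,0.24,2.56],[0,0,0.005],20]])

```text
t: 10.8
ee_pos: [0.6276, 0.0172, 0.117]
tcp_rot: [-3.137, 0.002, 1.696]
ft_force: [0.6, 1.3, -2.4]
gripper_width: 0.0294
```

Run:
```python
from h import *
tgt(.6285,.0212,.085,97.4)
```

```text
shift [0.078 0.031 0.64 ] turn [-0.004  0.001 -0.004] t 10.8 pos [0.6276 0.0172 0.117 ] yaw 97.16 w 0.0294 F [ 0.6  1.3 -2.4]
```

>>> jog_arm(plan=[[[0.08,0.03,0.3],[-0.004,0,-0.004],20],[[0.08,0.03,0.64],[-0.004,0,-0.004],20],[[0.08,0.03,0.64],[-0.004,0,-0.004],20],[[0.08,0.03,0.64],[-0.004,0,-0.004],20]])

```text
t: 11.2
ee_pos: [0.6284, 0.0216, 0.085]
tcp_rot: [-3.141, 0.001, 1.7]
ft_force: [-0.2, 0.0, -1.5]
gripper_width: 0.029
```

Run:
```python
from h import *
tgt(.6285,.0212,.057,97.4)
```

```text
shift [-0.008  0.002  0.561] turn [-0.001  0.001  0.   ] t 11.2 pos [0.6284 0.0216 0.085 ] yaw 97.42 w 0.029 F [-0.2  0.  -1.5]
```

>>> jog_arm(plan=[[[0,0,0.15],[0,0,0],20],[[0,0,0.3],[0,0,0],20],[[0,0,0.45],[0,0,0],20],[[0,0,0.56],[0,0,0],20],[[0,0,0.57],[0,0,0],20]])

```text
t: 11.7
ee_pos: [0.6284, 0.0215, 0.0565]
tcp_rot: [-3.141, 0.002, 1.7]
ft_force: [-2.3, -1.2, 5.6]
gripper_width: 0.0293
```

>>> jog_arm(plan=[[[0,0,0],[0,0,0],20],[[0,0,0],[0,0,0],20]])

```text
t: 11.9
ee_pos: [0.6284, 0.0215, 0.0565]
tcp_rot: [-3.141, 0.002, 1.7]
ft_force: [-1.1, -1.0, 0.3]
gripper_width: 0.0293
```

Seated at z≈0.0565, which matches the grasp height. Releasing and lifting.

>>> jog_arm(plan=[[[0,0,0],[0,0,0],45],[[0,0,0],[0,0,0],45],[[0,0,0],[0,0,0],45],[[0,0,0],[0,0,0],45],[[0,0,-0.3],[0,0,0],45]])

```text
t: 12.4
ee_pos: [0.6265, 0.0216, 0.0694]
tcp_rot: [-3.136, 0.001, 1.7]
ft_force: [-0.8, 0.3, -0.9]
gripper_width: 0.0451
```

>>> jog_arm(plan=[[[0,0,-0.8],[0,0,0],50],[[0,0,-1.6],[0,0,0],60],[[0,0,-2.4],[0,0,0],70],[[0.6,0,-3],[0,0,0],75],[[1.5,0,-3],[0,0,0],75]])

```text
t: 12.9
ee_pos: [0.6211, 0.095, 0.2279]
tcp_rot: [3.135, 0.002, 1.697]
ft_force: [1.2, 0.7, 0.1]
gripper_width: 0.0749
```

>>> jog_arm(plan=[[[0.9,0,0],[0,0,0],75],[[1.8,0,0],[0,0,0],75],[[2.4,0,0],[0,0,0],75],[[2.4,0,0],[0,0,0],75]])

```text
t: 13.3
ee_pos: [0.6051, 0.2184, 0.2292]
tcp_rot: [3.134, 0.001, 1.701]
ft_force: [0.1, -0.2, 0.1]
gripper_width: 0.0751
```

Run:
```python
from h import *
tgt(.5185,-.0354,.18,-4)
A=[]
for n in("top","scene"):
    c=cam(n)
    for b in blocks(c): print(n,*[f"{k}={np.round(np.array(v,float),4)}" for k,v in b.items()])
    A.append(crop(c["frame"],*((290,150,395,245) if n=="top" else (245,180,340,265)),3.7 if n=="top" else 4.1)[:348,:388])
m=np.zeros((348,780,3),np.uint8); m[:A[0].shape[0],:A[0].shape[1]]=A[0]; m[:A[1].shape[0],390:390+A[1].shape[1]]=A[1]
cv2.imwrite("pics/f.png",m)
```

```text
shift [-4.807 -2.385  0.968] turn [ 0.006 -0.006  1.771] t 13.3 pos [0.6051 0.2184 0.2292] yaw 97.46 w 0.0751 F [ 0.1 -0.2  0.1]
top c=[ 0.6408 -0.0603] rc=[ 0.6408 -0.0606] wh=[30. 41.] long=6.7 area=990.0
top c=[0.6315 0.0202] rc=[0.6316 0.0204] wh=[30. 41.] long=4.6 area=984.0
scene c=[ 0.6234 -0.0629] rc=[ 0.6238 -0.063 ] wh=[30. 41.] long=6.3 area=981.0
scene c=[0.6134 0.0182] rc=[0.613  0.0179] wh=[31. 38.] long=9.5 area=953.0
```

View pics/f.png

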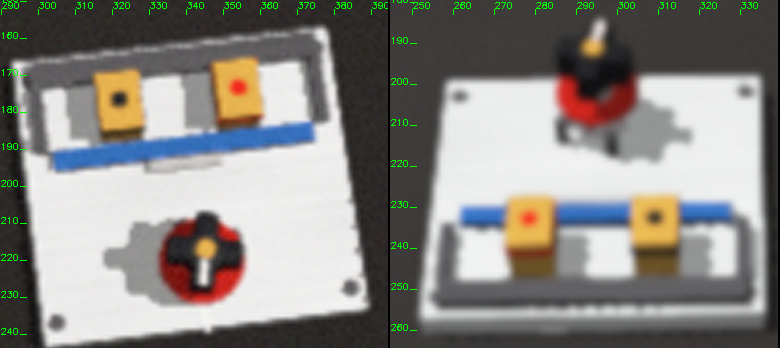

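>>> jog_arm(plan=[[[-0.9,-0.45,0],[0.006,0,0.15],75],[[-1.8,-0.9,0],[0.006,0,0.3],75],[[-2.7,-1.35,0],[0.006,0,0.45],75],[[-3.6,-1.8,0],[0.006,0,0.6],75],[[-4.4,-2.2,0],[0.006,0,0.74],75]])

```text
t: 13.9
ee_pos: [0.5237, -0.0209, 0.2291]
tcp_rot: [3.139, -0.001, 0.95]
ft_force: [1.1, 0.6, 0.4]
gripper_width: 0.0747
```

>>> jog_arm(plan=[[[0,0,0],[0,0,0.15],75],[[0,0,0],[0,0,0.3],75],[[0,0,0],[0,0,0.45],75],[[0,0,0],[0,0,0.6],75],[[0,0,0],[0,0,0.74],75]])

```text
t: 14.4
ee_pos: [0.5235, -0.0226, 0.2297]
tcp_rot: [3.14, -0.003, 0.202]
ft_force: [-0.5, -0.3, 0.8]
gripper_width: 0.075
```

Run:
```python
from h import *
tgt(.5185,-.0354,.16,-4)
```

```text
shift [-0.152  0.228  1.394] turn [ 0.002 -0.003  0.272] t 14.4 pos [ 0.5235 -0.0226  0.2297] yaw 11.56 w 0.075 F [-0.5 -0.3  0.8]
```

>>> jog_arm(plan=[[[-0.15,0.23,0.3],[0.002,-0.003,0.14],75],[[-0.15,0.23,0.8],[0.002,-0.003,0.272],75],[[-0.15,0.23,1.39],[0.002,-0.003,0.272],75],[[-0.15,0.23,1.39],[0.002,-0.003,0.272],75],[[-0.15,0.23,1.39],[0.002,-0.003,0.272],75]])

```text
t: 14.9
ee_pos: [0.5182, -0.0364, 0.1606]
tcp_rot: [-3.141, 0.001, -0.071]
ft_force: [0.2, -0.3, 0.6]
gripper_width: 0.0747
```

Run:
```python
from h import *
tgt(.5185,-.0354,.083,-4)
c=cam("scene"); print("knob top proj",w2p(c,(.5185,-.0354,.096)), "q6",r.sense()["q"][5])
cv2.imwrite("pics/g.png",crop(c["frame"],245,150,345,245,6)[:,:600])
```

```text
shift [ 0.007 -0.02   1.553] turn [-0.     0.001 -0.001] t 14.9 pos [ 0.5182 -0.0364  0.1606] yaw -4.07 w 0.0747 F [ 0.2 -0.3  0.6]
knob top proj [293.84379632 191.21763284] q6 -0.0978789396317748
```

View pics/g.png

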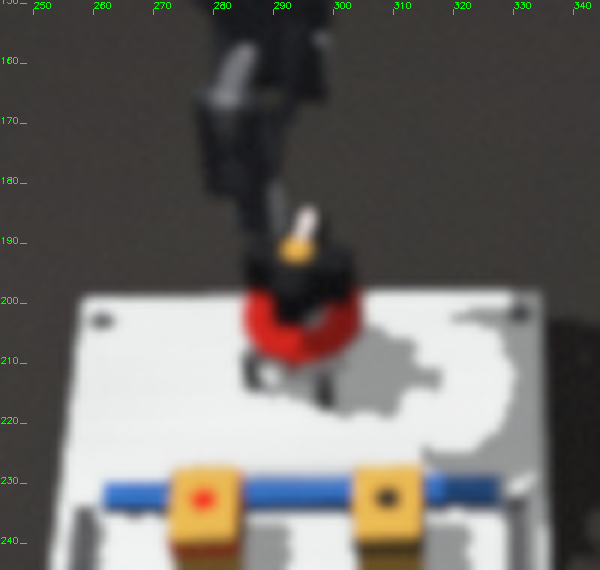

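>>> jog_arm(plan=[[[0,-0.02,0.5],[0,0,0],75],[[0,-0.02,1.0],[0,0,0],75],[[0,-0.02,1.4],[0,0,0],75],[[0,-0.02,1.55],[0,0,0],75],[[0,-0.02,1.55],[0,0,0],75]])

```text
t: 15.45
ee_pos: [0.5195, -0.0355, 0.0848]
tcp_rot: [-3.141, -0.001, -0.071]
ft_force: [0.1, -0.7, -0.1]
gripper_width: 0.0752
```

>>> jog_arm(plan=[[[0,0,0],[0,0,0],40],[[0,0,0],[0,0,0],40],[[0,0,0],[0,0,0],40],[[0,0,0],[0,0,0],40],[[0,0,0],[0,0,0],40]], force=80)

```text
t: 15.95
ee_pos: [0.5201, -0.0357, 0.0873]
tcp_rot: [3.141, -0.003, -0.07]
ft_force: [-8.2, 0.6, 12.1]
gripper_width: 0.0486
```

>>> jog_arm(plan=[[[-0.01,0,0.02],[0,0,-0.12],40],[[-0.01,0,0.04],[0,0,-0.24],40],[[-0.01,0,0.04],[0,0,-0.36],40],[[-0.01,0,0.04],[0,0,-0.48],40],[[-0.01,0,0.04],[0,0,-0.6],40]])

```text
t: 16.45
ee_pos: [0.5206, -0.0356, 0.0874]
tcp_rot: [3.139, -0.004, 0.534]
ft_force: [-1.2, 2.5, 5.4]
gripper_width: 0.0485
```

Run:
```python
from h import *
tgt(.5185,-.0354,.083,65)
s=r.sense(); print(s["moment"])
c=cam("scene"); cv2.imwrite("pics/i.png",crop(c["frame"],245,150,345,245,6)[:,:600])
```

```text
shift [-0.035 -0.026  0.087] turn [ 0.004 -0.003 -0.6  ] t 16.45 pos [ 0.5206 -0.0356  0.0874] yaw 30.62 w 0.0485 F [-1.2  2.5  5.4]
[ 0.30202122  0.4495505  -0.16529284]
```

>>> jog_arm(plan=[[[0,0,0],[0,0,-0.13],40],[[0,0,0],[0,0,-0.26],40],[[0,0,0],[0,0,-0.39],40],[[0,0,0],[0,0,-0.52],40],[[0,0,0],[0,0,-0.64],40]])

```text
t: 17.0
ee_pos: [0.521, -0.035, 0.0875]
tcp_rot: [3.136, -0.003, 1.188]
ft_force: [3.8, 2.8, -10.0]
gripper_width: 0.0481
```

Run:
```python
from h import *
tgt(.5185,-.0354,.083,65)
s=r.sense(); print(s["moment"],s["q"][5])
c=cam("scene"); cv2.imwrite("pics/i.png",crop(c["frame"],245,150,345,245,6)[:,:600])
```

```text
shift [-0.026 -0.045  0.09 ] turn [ 0.005 -0.003  0.053] t 17.0 pos [ 0.521  -0.035   0.0875] yaw 68.05 w 0.0481 F [  3.8   2.8 -10. ]
[ 0.49724793 -0.62396596 -0.0774318 ] -1.354538141750038
```

View pics/i.png

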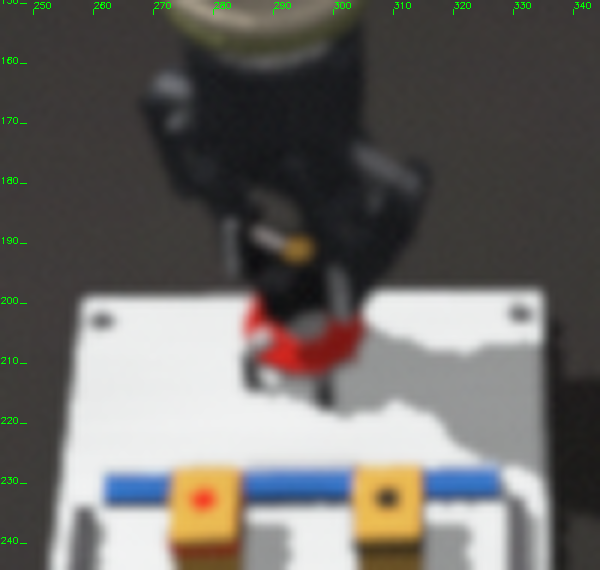

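Run:
```python
import cv2
for n in "gi":
    f=cv2.imread(f"pics/{n}.png").astype(int)
    for u in (291,294,297):
        x=int((u+.5-245)*6); col=f[:,x-3:x+3].mean(1); red=(col[:,2]-col[:,1]>70); v=[i for i in range(250,420) if red[i]]
        print(n,u,v and (150+v[0]/6-.5,150+v[-1]/6-.5))
```

```text
g 291 (203.0, 209.16666666666666)
g 294 (203.83333333333334, 210.0)
g 297 (204.66666666666666, 209.16666666666666)
i 291 (203.83333333333334, 210.83333333333334)
i 294 (205.83333333333334, 211.66666666666666)
i 297 (206.5, 211.33333333333334)
```

>>> jog_arm(plan=[[[0,0,0],[0,0,0.14],40],[[0,0,0],[0,0,0.28],40],[[0,0,0],[0,0,0.42],40],[[0,0,0],[0,0,0.56],40],[[0,0,0],[0,0,0.7],40]])

```text
t: 17.55
ee_pos: [0.5206, -0.0355, 0.0875]
tcp_rot: [3.139, -0.004, 0.49]
ft_force: [0.2, -3.5, -6.6]
gripper_width: 0.0482
```

>>> jog_arm(plan=[[[0,0,0],[0,0,0.14],40],[[0,0,0],[0,0,0.28],40],[[0,0,0],[0,0,0.42],40],[[0,0,0],[0,0,0.56],40],[[0,0,0],[0,0,0.7],40]])

```text
t: 18.05
ee_pos: [0.5199, -0.0357, 0.0875]
tcp_rot: [-3.142, -0.003, -0.216]
ft_force: [-2.9, -1.7, -5.1]
gripper_width: 0.0487
```

>>> jog_arm(plan=[[[0,0,0],[0,0,0.14],40],[[0,0,0],[0,0,0.28],40],[[0,0,0],[0,0,0.42],40],[[0,0,0],[0,0,0.56],40],[[0,0,0],[0,0,0.7],40]])

```text
t: 18.55
ee_pos: [0.5192, -0.0353, 0.0875]
tcp_rot: [-3.14, -0.001, -0.921]
ft_force: [-1.2, 1.2, -4.5]
gripper_width: 0.0482
```

Run:
```python
from h import *
tgt(.52,-.0354,.083,-113)
s=r.sense(); print(s["moment"],s["q"][5])
```

```text
shift [ 0.01  -0.011  0.09 ] turn [-0.002 -0.     1.051] t 18.55 pos [ 0.5192 -0.0353  0.0875] yaw -52.78 w 0.0482 F [-1.2  1.2 -4.5]
[0.2627431  0.39338888 0.1208974 ] 0.7545997321158121
```

>>> jog_arm(plan=[[[0,0,0],[0,0,0.1],40],[[0,0,0],[0,0,0.24],40],[[0,0,0],[0,0,0.38],40],[[0,0,0],[0,0,0.52],40],[[0,0,0],[0,0,0.66],40]], force=110)

```text
t: 19.05
ee_pos: [0.519, -0.0347, 0.0876]
tcp_rot: [-3.14, 0.001, -1.587]
ft_force: [0.4, 3.8, -6.4]
gripper_width: 0.0477
```

>>> jog_arm(plan=[[[0,0,0],[0,0,0.08],40],[[0,0,0],[0,0,0.16],40],[[0,0,0],[0,0,0.24],40],[[0,0,0],[0,0,0.32],40],[[0,0,0],[0,0,0.36],40]])

```text
t: 19.55
ee_pos: [0.519, -0.0343, 0.0876]
tcp_rot: [-3.141, 0.002, -1.949]
ft_force: [2.1, 1.4, -9.1]
gripper_width: 0.0478
```

Run:
```python
from h import *
tgt(.52,-.0354,.083,-113)
s=r.sense(); print(s["moment"],s["q"][5], "k est",.2+np.radians(-4)-s["tcp_rot"][2])
```

```text
shift [ 0.014 -0.027  0.092] turn [-0.001  0.002  0.023] t 19.55 pos [ 0.519  -0.0343  0.0876] yaw -111.68 w 0.0478 F [ 2.1  1.4 -9.1]
[ 0.16042821 -0.35659583  0.12935315] 1.7830523696330018 k est 2.0794362850279393
```

>>> jog_arm(plan=[[[0,0,0],[0,0,0.04],40],[[0,0,0],[0,0,0.07],40],[[0,0,0],[0,0,0.1],40],[[0,0,0],[0,0,0.1],40]])

```text
t: 19.95
ee_pos: [0.5181, -0.0336, 0.0876]
tcp_rot: [3.141, 0.0, -2.044]
ft_force: [-5.3, 2.9, -2.9]
gripper_width: 0.0482
```

Run:
```python
from h import *
tgt(.52,-.0354,.083,-113)
s=r.sense(); print(s["moment"],s["q"][5], "k est",.2+np.radians(-4)-s["tcp_rot"][2])
```

```text
shift [ 0.014 -0.05   0.093] turn [ 0.001  0.    -0.072] t 19.95 pos [ 0.5181 -0.0336  0.0876] yaw -117.14 w 0.0482 F [-5.3  2.9 -2.9]
[0.3933531  1.03975273 4.66050874] 1.880135621641007 k est 2.1746531644590164
```

>>> jog_arm(plan=[[[0,0,0],[0,0,0],75],[[0,0,0],[0,0,0],75],[[0,0,0],[0,0,0],75],[[0,0,0],[0,0,0],75],[[0,0,-0.3],[0,0,0],75]])

```text
t: 20.45
ee_pos: [0.5168, -0.0336, 0.1014]
tcp_rot: [3.138, -0.001, -2.045]
ft_force: [-0.1, 0.6, -1.6]
gripper_width: 0.0751
```

>>> jog_arm(plan=[[[0,0,-0.8],[0,0,0],75],[[0,0,-1.6],[0,0,0],75],[[0,0,-2.6],[0,0,0],75],[[0,0,-3.4],[0,0,0],75],[[0,0,-3.4],[0,0,0],75]])

```text
t: 20.95
ee_pos: [0.5207, -0.0345, 0.2808]
tcp_rot: [-3.133, 0.004, -2.045]
ft_force: [1.8, -1.1, 0.1]
gripper_width: 0.075
```

Run:
```python
from h import *
tgt(.55,-.2,.27,-90)
print(r.sense()["q"])
c=cam("scene"); m1=crop(c["frame"],245,175,345,255,5); t=cam("top")
cv2.imwrite("pics/j.png",m1)
# handle close-up
for n,cc in(("scene",c),("top",t)):
    o=ortho(cc,.54,.65,-.34,-.24,.171,s=3000); cv2.imwrite(f"pics/h_{n}.png",o)
A=np.hstack([cv2.imread("pics/h_top.png"),cv2.imread("pics/h_scene.png")]); 
m=np.zeros((400+330,max(A.shape[1],m1.shape[1]),3),np.uint8); m[:m1.shape[0],:m1.shape[1]]=m1; m[400:400+A.shape[0],:A.shape[1]]=A
cv2.imwrite("pics/j.png",cv2.resize(m,None,fx=.82,fy=.82)); print(A.shape,m.shape)
```

```text
shift [ 2.677 -2.031  0.224] turn [-0.01   0.001 -0.475] t 20.95 pos [ 0.5207 -0.0345  0.2808] yaw -117.19 w 0.075 F [ 1.8 -1.1  0.1]
[-1.64892848e-01 -1.02324790e-01  1.66794516e+00  6.95670856e-04
  1.56635784e+00  1.88054744e+00]
(329, 600, 3) (730, 600, 3)
```

View pics/j.png

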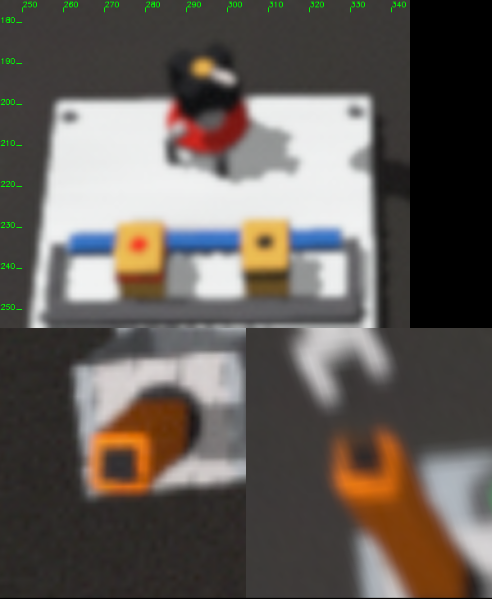

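Run:
```python
from h import *
tgt(.5945,-.291,.24,-84)
```

```text
shift [ 3.875 -3.702  0.681] turn [-0.001  0.001 -0.579] t 21.05 pos [ 0.5184 -0.0341  0.2742] yaw -117.19 w 0.0751 F [ 0.3 -0.  -0.9]
```

>>> jog_arm(plan=[[[0.7,-0.66,0],[0,0,-0.1],65],[[1.4,-1.32,0],[0,0,-0.22],65],[[2.1,-2.0,0],[0,0,-0.34],65],[[2.8,-2.65,0.2],[0,0,-0.46],65],[[3.4,-3.25,0.4],[0,0,-0.579],65]])

```text
t: 21.55
ee_pos: [0.5848, -0.2617, 0.2525]
tcp_rot: [3.141, 0.001, -1.462]
ft_force: [0.6, 0.0, 0.5]
gripper_width: 0.0648
```

Run:
```python
from h import *
tgt(.5945,-.291,.22,-84)
```

```text
shift [ 0.604 -0.13   0.65 ] turn [0.001 0.001 0.004] t 21.55 pos [ 0.5848 -0.2617  0.2525] yaw -83.78 w 0.0648 F [0.6 0.  0.5]
```

>>> jog_arm(plan=[[[0.6,-0.13,0.3],[0,0,0],65],[[0.6,-0.13,0.65],[0,0,0],65],[[0.6,-0.13,0.65],[0,0,0],65],[[0.6,-0.13,0.65],[0,0,0],65],[[0.6,-0.13,0.65],[0,0,0],65]])

```text
t: 22.05
ee_pos: [0.5947, -0.2902, 0.221]
tcp_rot: [-3.142, 0.001, -1.462]
ft_force: [-0.2, -0.0, -0.2]
gripper_width: 0.065
```

Run:
```python
from h import *
tgt(.5945,-.291,.143,-84)
```

```text
shift [0.017 0.007 1.56 ] turn [-0.     0.001  0.005] t 22.05 pos [ 0.5947 -0.2902  0.221 ] yaw -83.74 w 0.065 F [-0.2 -0.  -0.2]
```

>>> jog_arm(plan=[[[0.02,0.01,0.5],[0,0,0.005],65],[[0.02,0.01,1.0],[0,0,0.005],65],[[0.02,0.01,1.4],[0,0,0.005],65],[[0.02,0.01,1.56],[0,0,0.005],65],[[0.02,0.01,1.56],[0,0,0.005],65]])

```text
t: 22.55
ee_pos: [0.5941, -0.2904, 0.1427]
tcp_rot: [3.141, 0.002, -1.466]
ft_force: [-1.0, 0.1, 0.1]
gripper_width: 0.0652
```

>>> jog_arm(plan=[[[0,0,0],[0,0,0],15],[[0,0,0],[0,0,0],15],[[0,0,0],[0,0,0],15],[[0,0,0],[0,0,0],15],[[0,0,0],[0,0,0],15]], force=50)

```text
t: 23.05
ee_pos: [0.595, -0.2908, 0.1447]
tcp_rot: [-3.14, 0.0, -1.466]
ft_force: [-0.3, 1.2, 6.1]
gripper_width: 0.0244
```

>>> jog_arm(plan=[[[0,0,0],[0,0,0],15],[[0,0,0],[0,0,0],15]])

```text
t: 23.25
ee_pos: [0.5951, -0.2909, 0.1449]
tcp_rot: [-3.14, -0.0, -1.466]
ft_force: [0.0, 0.4, -1.6]
gripper_width: 0.0238
```

>>> jog_arm(plan=[[[0,0,-0.4],[0,0,0],15],[[0,0,-0.9],[0,0,0],15],[[0,0,-1.5],[0,0,0],15],[[0,0,-2.1],[0,0,0],15],[[0,0,-2.1],[0,0,0],15]])

```text
t: 23.75
ee_pos: [0.5969, -0.2921, 0.2558]
tcp_rot: [-3.133, -0.005, -1.466]
ft_force: [1.8, 0.1, -0.1]
gripper_width: 0.0238
```

Run:
```python
from h import *
tgt(.4842,-.3028,.2,-84)
c=cam("scene"); cv2.imwrite("pics/l.png",crop(c["frame"],150,150,250,245,6)[:,:600])
```

```text
shift [-0.03   2.273  1.096] turn [-0.009 -0.005  0.   ] t 23.75 pos [ 0.5969 -0.2921  0.2558] yaw -83.99 w 0.0238 F [ 1.8  0.1 -0.1]
```

View pics/l.png

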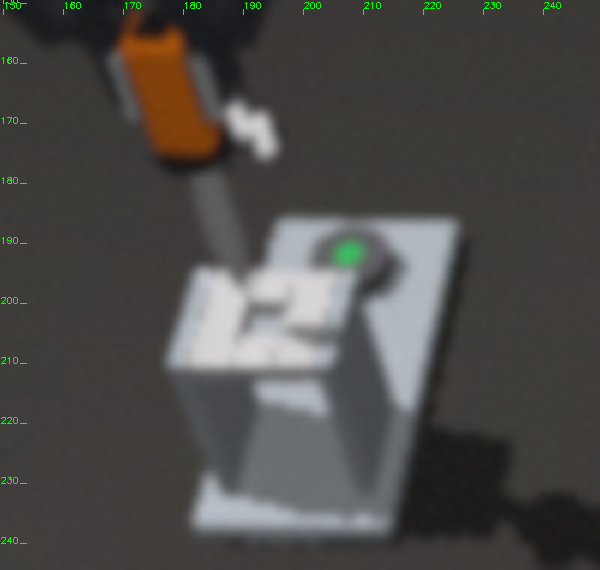

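Run:
```python
from h import *
c=cam("scene"); print("tip pred",w2p(c,(.5955,-.2915,.131)),"hole pred",w2p(c,(.595,-.291,.105)),"flange",w2p(c,(.5955,-.2915,.219)))
tgt(.4842,-.3028,.2,-84)
```

```text
tip pred [190.8324618 196.2686338] hole pred [193.40325448 202.64754523] flange [182.36826743 172.63189042]
shift [-1.000e-03  2.236e+00  1.000e+00] turn [-0.003 -0.001  0.   ] t 23.85 pos [ 0.5952 -0.2911  0.2503] yaw -83.98 w 0.024 F [-0.6  0.  -1.2]
```

Prediction and image agree: the tip is at about (190,197) and the hole at about (193,202). Moving to the pad.

>>> jog_arm(plan=[[[0,0.75,0],[0,0,0],15],[[0,1.5,0.1],[0,0,0],15],[[0,2.24,0.4],[0,0,0],15],[[0,2.24,0.9],[0,0,0],15],[[0,2.24,1.0],[0,0,0],15]])

```text
t: 24.35
ee_pos: [0.4808, -0.3014, 0.1947]
tcp_rot: [3.139, 0.005, -1.467]
ft_force: [-0.7, 0.9, -2.3]
gripper_width: 0.0238
```

Run:
```python
from h import *
tgt(.4842,-.3028,.152,-84)
```

```text
shift [ 0.04  -0.067  0.854] turn [ 0.003  0.005 -0.001] t 24.35 pos [ 0.4808 -0.3014  0.1947] yaw -84.06 w 0.0238 F [-0.7  0.9 -2.3]
```

>>> jog_arm(plan=[[[0.03,-0.05,0.3],[0.003,0.005,0],15],[[0.03,-0.06,0.6],[0.003,0.005,0],15],[[0.03,-0.06,0.8],[0.003,0.005,0],15],[[0.03,-0.06,0.8],[0.003,0.005,0],15],[[0.03,-0.06,0.8],[0.003,0.005,0],15]])

```text
t: 24.85
ee_pos: [0.4841, -0.3023, 0.1548]
tcp_rot: [3.142, -0.0, -1.467]
ft_force: [-0.1, -0.7, -0.6]
gripper_width: 0.0241
```

Run:
```python
from h import *
tgt(.4842,-.3028,.148,-84)
c=cam("scene"); print("tip pred",w2p(c,r.sense()["ee_pos"]-[0,0,.1249])," pad pred",w2p(c,(.4842,-.3028,.024)))
A=crop(c["frame"],185,175,230,215,8.5)
t=cam("top"); B=crop(t["frame"],430,210,475,255,8.5)
m=np.zeros((390,780,3),np.uint8); m[:A.shape[0],:A.shape[1]]=A; m[:B.shape[0],390:390+B.shape[1]]=B; cv2.imwrite("pics/m.png",m)
```

```text
shift [ 0.01  -0.001  0.136] turn [ 0.    -0.    -0.001] t 24.85 pos [ 0.4841 -0.3023  0.1548] yaw -84.04 w 0.0241 F [-0.1 -0.7 -0.6]
tip pred [207.25237639 190.33594749]  pad pred [207.66809897 191.78091183]
```

View pics/m.png

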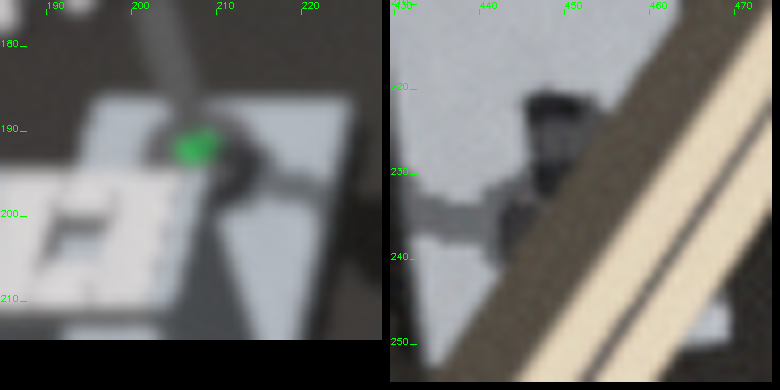

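>>> jog_arm(plan=[[[0.01,0,0.06],[0,0,0],15],[[0.01,0,0.1],[0,0,0],15],[[0.01,0,0.12],[0,0,0],15],[[0.01,0,0.13],[0,0,0],15],[[0.01,0,0.13],[0,0,0],15]])

```text
t: 25.45
ee_pos: [0.4845, -0.3032, 0.1491]
tcp_rot: [-3.14, -0.001, -1.467]
ft_force: [-0.6, -0.1, -1.1]
gripper_width: 0.0239
```

>>> jog_arm(plan=[[[0,0,0.01],[0,0,0],15],[[0,0,0.02],[0,0,0],15],[[0,0,0.03],[0,0,0],15],[[0,0,0.03],[0,0,0],15],[[0,0,0.03],[0,0,0],15]])

```text
t: 25.95
ee_pos: [0.4847, -0.3033, 0.1485]
tcp_rot: [-3.14, -0.002, -1.467]
ft_force: [-2.1, 1.2, 4.9]
gripper_width: 0.024
```

>>> jog_arm(plan=[[[0,0,0.01],[0,0,0],15],[[0,0,0.01],[0,0,0],15],[[0,0,0.01],[0,0,0],15],[[0,0,-0.5],[0,0,0],15],[[0,0,-1.2],[0,0,0],15]])

```text
t: 26.45
ee_pos: [0.4831, -0.3022, 0.206]
tcp_rot: [3.139, 0.002, -1.467]
ft_force: [0.0, -0.6, -0.4]
gripper_width: 0.0238
```

>>> jog_arm(plan=[[[0,0,-0.7],[0,0,0],15],[[0,0,-1.3],[0,0,0],15],[[0,0,-1.3],[0,0,0],15]])

```text
t: 26.75
ee_pos: [0.4852, -0.3037, 0.2764]
tcp_rot: [-3.138, -0.004, -1.467]
ft_force: [0.9, -0.1, -0.5]
gripper_width: 0.024
```

```bash
cat >> h.py <<'E'
def marks():
    for n in("top","scene"):
        c=cam(n); o=ortho(c,.55,.72,-.15,.12,.06); h=cv2.cvtColor(o,cv2.COLOR_BGR2HSV); H,S,V=[h[...,i].astype(int) for i in range(3)]
        for b in blobs((H>12)&(H<30)&(S>100)&(V>150),.55,-.15,amin=400): print(n,"blk",*[f"{k}={np.round(np.array(v,float),4)}" for k,v in b.items()])
        for b in blobs(((H<8)|(H>174))&(S>180)&(V>190),.55,-.15,amin=30): print(n,"red",np.array(b["c"],float),b["area"])
        Y=cv2.morphologyEx(((H>10)&(H<32)&(S>90)&(V>120)).astype(np.uint8),cv2.MORPH_CLOSE,np.ones((19,19)))
        for b in blobs((V<110)&(Y>0),.55,-.15,amin=30): print(n,"dark",np.array(b["c"],float),b["area"])
E
python3 - <<'E'
from h import *
marks(); tgt(.63,.02,.26,-84)
E
```

```text
top blk c=[0.6288 0.0215] rc=[0.6289 0.0214] wh=[31. 42.] long=5.7 area=1086.0
top blk c=[ 0.639 -0.058] rc=[ 0.639  -0.0579] wh=[32. 42.] long=4.2 area=1071.0
top red [0.7144 0.0287] 100
top red [ 0.6397 -0.0582] 69
top dark [0.6293 0.0213] 59
scene blk c=[0.6304 0.0225] rc=[0.6302 0.0219] wh=[31. 42.] long=8.1 area=1073.0
scene blk c=[ 0.6427 -0.0565] rc=[ 0.6424 -0.0569] wh=[31. 42.] long=9.5 area=1026.0
shift [-6.113 -3.581  0.225] turn [ 0.001  0.001 -0.001] t 26.85 pos [ 0.4836 -0.3026  0.2712] yaw -84.05 w 0.0238 F [-0.1  0.7 -2.2]
```

>>> jog_arm(plan=[[[-0.85,-0.5,0],[0,0,0],15],[[-1.7,-1.0,0],[0,0,0],15],[[-2.5,-1.5,0],[0,0,0],15],[[-3.4,-2.0,0],[0,0,0],15],[[-4.2,-2.5,0],[0,0,0],15]])

```text
t: 27.35
ee_pos: [0.5856, -0.0786, 0.2686]
tcp_rot: [3.137, 0.002, -1.467]
ft_force: [1.3, -0.3, -1.4]
gripper_width: 0.024
```

Run:
```python
from h import *
tgt(.6295,.0218,.21,-84)
```

```text
shift [-1.905 -1.085  1.17 ] turn [ 0.005  0.002 -0.001] t 27.35 pos [ 0.5856 -0.0786  0.2686] yaw -84.07 w 0.024 F [ 1.3 -0.3 -1.4]
```

>>> jog_arm(plan=[[[-0.8,-0.45,0.1],[0.005,0,0],15],[[-1.5,-0.85,0.3],[0.005,0,0],15],[[-1.9,-1.08,0.8],[0.005,0,0],15],[[-1.9,-1.08,1.15],[0.005,0,0],15],[[-1.9,-1.08,1.15],[0.005,0,0],15]])

```text
t: 27.85
ee_pos: [0.6262, 0.0227, 0.2045]
tcp_rot: [3.132, 0.003, -1.466]
ft_force: [-0.2, -0.7, -1.4]
gripper_width: 0.0239
```

Run:
```python
from h import *
tgt(.6295,.0218,.1865,-84)
```

```text
shift [ 0.026 -0.067  0.359] turn [0.01  0.003 0.   ] t 27.85 pos [0.6262 0.0227 0.2045] yaw -83.97 w 0.0239 F [-0.2 -0.7 -1.4]
```

>>> jog_arm(plan=[[[0.02,-0.06,0.1],[0.01,0.003,0],15],[[0.02,-0.06,0.2],[0.01,0.003,0],15],[[0.02,-0.06,0.2],[0.01,0.003,0],15],[[0.02,-0.06,0.2],[0.01,0.003,0],15]])

```text
t: 28.25
ee_pos: [0.6294, 0.0215, 0.1951]
tcp_rot: [-3.14, 0.0, -1.466]
ft_force: [0.0, -0.8, -0.5]
gripper_width: 0.0242
```

Run:
```python
from h import *
tgt(.6295,.0218,.1845,-84)
```

```text
shift [-0.006 -0.002  0.212] turn [-0.001  0.    -0.   ] t 28.25 pos [0.6294 0.0215 0.1951] yaw -84.02 w 0.0242 F [ 0.  -0.8 -0.5]
```

>>> jog_arm(plan=[[[0,0,0.1],[0,0,0],15],[[0,0,0.17],[0,0,0],15],[[0,0,0.21],[0,0,0],15],[[0,0,0.23],[0,0,0],15],[[0,0,0.23],[0,0,0],15]])

```text
t: 28.75
ee_pos: [0.6297, 0.0215, 0.1845]
tcp_rot: [-3.139, 0.0, -1.466]
ft_force: [-1.1, 0.2, 4.3]
gripper_width: 0.0236
```

>>> jog_arm(plan=[[[0,0,0.01],[0,0,0],15],[[0,0,0.02],[0,0,0],15],[[0,0,0.02],[0,0,0],15],[[0,0,0.02],[0,0,0],15]])

```text
t: 29.15
ee_pos: [0.63, 0.0215, 0.1845]
tcp_rot: [-3.138, -0.0, -1.466]
ft_force: [-2.3, 0.1, 7.5]
gripper_width: 0.0236
```

>>> jog_arm(plan=[[[0,0,-0.4],[0,0,0],15],[[0.4,-0.01,-0.6],[0,0,0],15],[[1.0,-0.03,-0.6],[0,0,0],15],[[1.6,-0.04,-0.6],[0,0,0],15],[[1.6,-0.04,-0.4],[0,0,0],15]])

```text
t: 29.65
ee_pos: [0.6413, -0.0616, 0.2056]
tcp_rot: [-3.136, -0.002, -1.469]
ft_force: [-0.1, -0.7, -1.0]
gripper_width: 0.0239
```

>>> jog_arm(plan=[[[0,0,0],[0,0,0],15],[[0,0,0],[0,0,0],15]])

```text
t: 29.85
ee_pos: [0.6409, -0.0614, 0.2048]
tcp_rot: [-3.137, -0.002, -1.47]
ft_force: [0.2, -0.4, -0.8]
gripper_width: 0.0241
```

Run:
```python
from h import *
tgt(.6402,-.0577,.195,-84)
```

```text
shift [-0.076  0.008  0.196] turn [-0.005 -0.002 -0.004] t 29.85 pos [ 0.6409 -0.0614  0.2048] yaw -84.2 w 0.0241 F [ 0.2 -0.4 -0.8]
```

>>> jog_arm(plan=[[[-0.08,0.01,0],[-0.005,-0.002,-0.004],15],[[-0.08,0.01,0.15],[-0.005,-0.002,-0.004],15],[[-0.08,0.01,0.3],[-0.005,-0.002,-0.004],15],[[-0.08,0.01,0.36],[-0.005,-0.002,-0.004],15],[[-0.08,0.01,0.36],[-0.005,-0.002,-0.004],15]])

```text
t: 30.35
ee_pos: [0.6395, -0.0572, 0.1855]
tcp_rot: [3.139, 0.001, -1.465]
ft_force: [-0.2, -0.1, -1.1]
gripper_width: 0.0238
```

Run:
```python
from h import *
tgt(.6402,-.0577,.1845,-84)
```

```text
shift [ 0.012 -0.014  0.021] turn [0.002 0.001 0.001] t 30.35 pos [ 0.6395 -0.0572  0.1855] yaw -83.96 w 0.0238 F [-0.2 -0.1 -1.1]
```

>>> jog_arm(plan=[[[0.01,-0.01,0.02],[0,0,0],15],[[0.01,-0.01,0.04],[0,0,0],15],[[0.01,-0.01,0.05],[0,0,0],15],[[0.01,-0.01,0.05],[0,0,0],15],[[0.01,-0.01,0.05],[0,0,0],15]])

```text
t: 30.85
ee_pos: [0.6405, -0.0576, 0.1845]
tcp_rot: [3.141, 0.0, -1.465]
ft_force: [-2.2, 0.6, 5.3]
gripper_width: 0.0239
```

>>> jog_arm(plan=[[[0,0,0.01],[0,0,0],15],[[0,0,0.02],[0,0,0],15],[[0,0,0.02],[0,0,0],15]])

```text
t: 31.15
ee_pos: [0.6411, -0.0577, 0.1845]
tcp_rot: [-3.141, 0.0, -1.465]
ft_force: [-1.8, -0.3, 4.8]
gripper_width: 0.0239
```

Run:
```python
from h import *
tgt(.595,-.291,.27,-84)
c=cam("scene"); A=crop(c["frame"],260,195,335,255,8); cv2.imwrite("pics/n.png",A)
```

```text
shift [ 4.543  1.405 -1.711] turn [-0.001  0.     0.001] t 31.15 pos [ 0.6411 -0.0577  0.1845] yaw -83.96 w 0.0239 F [-1.8 -0.3  4.8]
```

View pics/n.png

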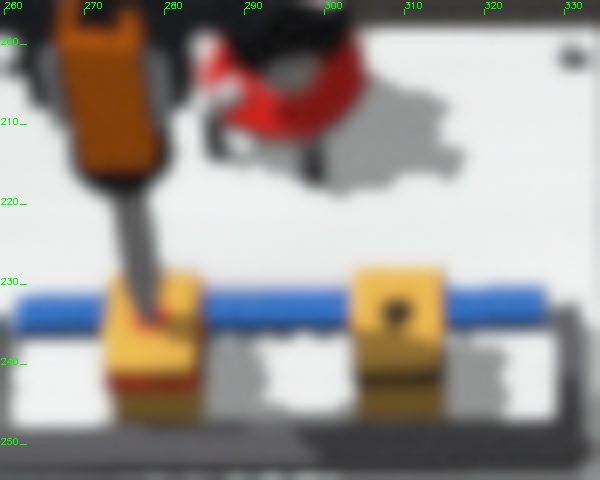

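The tip sits on the red dot at about (277,234). Returning the probe to its holder.

>>> jog_arm(plan=[[[0,0,-0.8],[0,0,0],15],[[0.5,0.15,-1.6],[0,0,0],15],[[1.3,0.4,-1.8],[0,0,0],15],[[2.1,0.65,-1.8],[0,0,0],15],[[3.0,0.93,-1.8],[0,0,0],15]])

```text
t: 31.7
ee_pos: [0.6106, -0.2128, 0.2752]
tcp_rot: [-3.139, -0.001, -1.464]
ft_force: [0.7, -1.1, -1.3]
gripper_width: 0.024
```

Run:
```python
from h import *
tgt(.595,-.291,.255,-84)
```

```text
shift [1.522 0.478 0.404] turn [-0.002 -0.001  0.002] t 31.7 pos [ 0.6106 -0.2128  0.2752] yaw -83.89 w 0.024 F [ 0.7 -1.1 -1.3]
```

>>> jog_arm(plan=[[[0.6,0.2,0.1],[0,0,0],15],[[1.2,0.38,0.2],[0,0,0],15],[[1.52,0.48,0.4],[0,0,0],15],[[1.52,0.48,0.4],[0,0,0],15],[[1.52,0.48,0.4],[0,0,0],15]])

```text
t: 32.2
ee_pos: [0.5947, -0.2902, 0.2541]
tcp_rot: [-3.14, 0.001, -1.464]
ft_force: [-0.4, 0.6, -1.0]
gripper_width: 0.0239
```

Run:
```python
from h import *
tgt(.595,-.291,.238,-84)
```

```text
shift [ 0.018 -0.004  0.321] turn [-0.001  0.001  0.002] t 32.2 pos [ 0.5947 -0.2902  0.2541] yaw -83.9 w 0.0239 F [-0.4  0.6 -1. ]
```

>>> jog_arm(plan=[[[0.02,-0.01,0],[0,0,0],15],[[0.02,-0.01,0.25],[0,0,0],15],[[0.02,-0.01,0.5],[0,0,0],15],[[0.02,-0.01,0.75],[0,0,0],15],[[0.02,-0.01,0.75],[0,0,0],15]])

```text
t: 32.7
ee_pos: [0.594, -0.2898, 0.2126]
tcp_rot: [3.138, 0.004, -1.464]
ft_force: [-0.8, 0.6, -1.3]
gripper_width: 0.0239
```

Run:
```python
from h import *
tgt(.5951,-.2909,.1455,-84)
```

```text
shift [ 0.03  -0.025  1.342] turn [0.003 0.004 0.002] t 32.7 pos [ 0.594  -0.2898  0.2126] yaw -83.88 w 0.0239 F [-0.8  0.6 -1.3]
```

>>> jog_arm(plan=[[[0.03,-0.02,0.25],[0.003,0.004,0],15],[[0.03,-0.02,0.5],[0.003,0.004,0],15],[[0.03,-0.02,0.75],[0.003,0.004,0],15],[[0.03,-0.02,1.0],[0.003,0.004,0],15],[[0.03,-0.02,1.1],[0.003,0.004,0],15]])

```text
t: 33.2
ee_pos: [0.594, -0.2905, 0.1552]
tcp_rot: [3.139, 0.002, -1.464]
ft_force: [-0.1, 0.0, -1.8]
gripper_width: 0.0239
```

Run:
```python
from h import *
tgt(.5951,-.2909,.1455,-84)
```

```text
shift [ 0.01  -0.022  0.193] turn [0.002 0.002 0.002] t 33.2 pos [ 0.594  -0.2905  0.1552] yaw -83.88 w 0.0239 F [-0.1  0.  -1.8]
```

>>> jog_arm(plan=[[[0.01,-0.02,0.1],[0.002,0.002,0],15],[[0.01,-0.02,0.18],[0.002,0.002,0],15],[[0.01,-0.02,0.21],[0.002,0.002,0],15],[[0.01,-0.02,0.21],[0.002,0.002,0],15]])

```text
t: 33.6
ee_pos: [0.5952, -0.291, 0.1451]
tcp_rot: [-3.141, -0.0, -1.464]
ft_force: [0.4, -0.5, -1.4]
gripper_width: 0.0236
```

>>> jog_arm(plan=[[[0,0,0],[0,0,0],26],[[0,0,0],[0,0,0],30],[[0,0,0],[0,0,0],40],[[0,0,0],[0,0,0],60],[[0,0,0],[0,0,0],60]])

```text
t: 34.1
ee_pos: [0.5953, -0.2911, 0.1452]
tcp_rot: [-3.141, -0.001, -1.464]
ft_force: [0.3, -1.2, 0.4]
gripper_width: 0.06
```

>>> jog_arm(plan=[[[0,0,-0.5],[0,0,0],60],[[0,0,-1.2],[0,0,0],60],[[0,0,-2.0],[0,0,0],60],[[0,0,-2.8],[0,0,0],60],[[0,1.0,-2.8],[0,0,0],60]])

```text
t: 34.6
ee_pos: [0.5518, -0.2978, 0.2933]
tcp_rot: [-3.13, -0.009, -1.461]
ft_force: [-0.7, -1.4, 1.8]
gripper_width: 0.0604
```

>>> jog_arm(plan=[[[0,1.0,0],[0,0,0],60],[[0,2.0,0],[0,0,0],60],[[0,3.0,0],[0,0,0],60],[[0,3.0,0],[0,0,0],60],[[0,3.0,0],[0,0,0],60]])

```text
t: 35.1
ee_pos: [0.4019, -0.3145, 0.2919]
tcp_rot: [-3.129, -0.009, -1.463]
ft_force: [1.2, -0.5, -0.1]
gripper_width: 0.0599
```

Run:
```python
from h import *
tgt(.595,-.291,.2,-84); marks()
c=cam("scene"); t=cam("top")
A=crop(c["frame"],165,165,345,265,4.3); B=crop(t["frame"],290,150,480,250,4.1); 
m=np.zeros((A.shape[0]+B.shape[0],790,3),np.uint8); m[:A.shape[0],:A.shape[1]]=A; m[A.shape[0]:,:B.shape[1]]=B; m=cv2.resize(m,None,fx=.7,fy=.7); cv2.imwrite("pics/p.png",m)
```

```text
shift [-0.069 -3.866  1.888] turn [-0.013 -0.009  0.003] t 35.1 pos [ 0.4019 -0.3145  0.2919] yaw -83.82 w 0.0599 F [ 1.2 -0.5 -0.1]
top blk c=[0.6288 0.0215] rc=[0.6289 0.0214] wh=[31. 42.] long=5.7 area=1081.0
top blk c=[ 0.639 -0.058] rc=[ 0.639  -0.0578] wh=[32. 42.] long=4.1 area=1067.0
top red [0.7144 0.0287] 99
top red [ 0.6396 -0.0582] 70
top dark [0.6293 0.0213] 59
scene blk c=[ 0.6427 -0.0565] rc=[ 0.6424 -0.0569] wh=[31. 42.] long=9.5 area=1024.0
scene blk c=[0.6314 0.0222] rc=[0.6309 0.0219] wh=[31. 40.] long=9.5 area=1011.0
scene red [ 0.5518 -0.0382] 34
```

View pics/p.png

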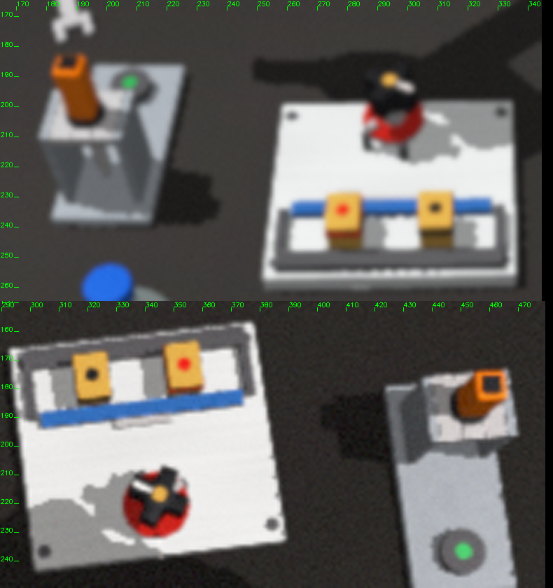

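```bash
python3 -c "
from h import *
cam('top');cam('scene');print(np.abs(r.sense()['qd']).max()); print(workorder.hand_in())"
```

```text
0.004592133199390142
the job is handed in; nothing more can be done
None
```

I ran the full sequence and handed the job in at about 35 s; the hand-in gives no verdict.

**What I did**
- **Blocks:** I found two blocks, black and red, and stood both upright in the channel. White and blue were not visible in either camera.
- **Knob:** I turned it back to about -1.06 rad. The red collar then showed about 1.8 px lower in the image, against about 2.2 px expected for the 8 mm drop. I then turned it forwards until it met the stop, where the wrist moment rose to 4.7 N m.
- **Probe:** I touched the zero pad, then black, then red. The upward force read about 5 N on the pad, 4–8 N on black and 5 N on red, each held for several tenths of a second. I then hung the probe back in its holder, let go and withdrew.

**Last checks**
- In the final pictures both blocks are upright against the fence, the knob pointer reads about 2.1 rad, and the probe is upright in its holder.
- The arm was clear of everything and nearly still (under 0.005 rad/s). I never moved near the flask below its height, but I did not check it separately at the end.

**Disagreements**
- The two cameras differ by up to 3.5 mm on block positions, so I used values between the two.
- My tool-based estimate of the knob angle was slightly past the stop (2.17 rad against 2.1), which fits a small error in my starting-angle estimate or finger give.

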